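# Fit the guide plate to the bottle filling stand and line up the bottles

## Robot

A 7-joint arm with a two-finger parallel gripper is mounted at the origin on the work surface. World frame = base frame: x ahead of the robot, y to its left, z up, the work surface at z = 0. Lengths are in mm, angles in rad, forces in N, time in s.
With the tool pointing down it reaches from about 425 to 925 mm from the base axis. Payload 6.8 kg.
Tool frame: the origin (TCP) lies on the centre line of the jaws, within the pads' length; the fingertips stand 8 mm ahead of it and the grasp point (between the pads) lies 11 mm behind it; z points along the fingers, x is the direction in which the jaws open and shut, and the axes are right-handed (so a half turn about z gives the same grasp; the last joint's range is limited). The gripper opens to 85 mm and grips with 20 to 120 N. Pads are 22 mm wide; open, the fingers measure 114 mm over their backs; the gripper's body (76 mm by 85 mm) begins 54 mm behind the grasp point. The pads swing forward as they close: fully open they stand 13 mm farther back than shut.
Start: joints at [1.201, 0.477, 0.022, 1.555, -0.011, 1.109, -0.083], TCP at [174.711, -652.015, 239.308] pointing down, gripper open.
Joint ranges: [-2.96, 2.96], [-0.34, 2.1], [-1.41, 1.46], [0.24, 2.44], [-1.37, 4.51], [0.17, 1.92], [-2.96, 2.96]. Speed limits (rad/s): [2.39, 2.39, 3.14, 3.14, 3.14, 3.14, 3.14].

## Interface

Orientations are given as [roll, pitch, yaw] about the fixed x, y, z axes, in that order (R = Rz(yaw) Ry(pitch) Rx(roll)).
In Python, from bench import ctrl gives the robot as it stands.
- The arm moves only by the tool carry_out, never from a script. Its argument "deltas" is a list of rows, each a list of 3 entries, a list of its own where there are three numbers: the shift along the tool's x, y, z normalised to -1 to 1, where 1 is 150 mm, then the turn, a rotation vector about the tool's x, y, z normalised to -1 to 1, where 1 is 5 degrees, then the opening, from -1 (shut) to 1 (fully open), so that 0 is half open. A call has 1 to 20 rows; each row shifts and turns the pose as measured when the row begins, along the tool's axes as they then stand; what a row does not reach is not made up. A row lasts 1/8 s, in which the tool goes at most 62.5 mm and 10.7 degrees, less where a joint would pass 70% of its speed; a pose out of reach is approached as far as the arm can. A call with a number of a shift or a turn outside -1 to 1 is refused whole. A call with a gripper value outside its range is refused whole. The fingers move at their own pace and stop on an object; the grip force is fixed at half the most. Time passes only in rows, so rows that do not move let the fingers close. It gives the time, the measured TCP pose, the force and the opening at its end, in the units of the state.
- ctrl.get_state(): the state, without advancing time (a new reading comes with each control period).
- ctrl.camera(name): name is "side" or "top"; returns a dict with "pixels" (400x640x3 uint8, red, green, blue), "camera_matrix" (3x3 intrinsics, pixels), "R" (3x3) and "t" (3): a world point X has camera coordinates R X + t. Camera axes: x right, y down, z forward; pixel columns grow to the right and rows downward; lengths in mm; the calibration is good to about 2 mm. A picture is of the moment at which its call begins. There is no depth.
- ctrl.close_job(): hands the job in, once; it reports no verdict.
The state is a dict: "time": time; "q": joint angles; "qd": joint speeds; "joint_torque": joint torques, N m; "ee_pos": TCP position; "tool_rot": TCP orientation; "ft_force": force on the tool from outside, world axes, zero at the start; "wrist_torque": the same for the moment, N m; "opening": finger opening in mm.
Only numpy, scipy, OpenCV 4.12 (cv2) and the standard library are available. Lean on these libraries where they do the work, as an engineer would, in place of code of your own. Each camera call takes 0.05 s, during which the arm holds its last target. There are 200 camera calls.

## Task

Get the filling stand ready: carry the guide plate over the tall rod and lower it gently, level, until it lies flat on the white base between the red lugs; then take the square key from its wooden holder, set it upright and fully into the socket of the plate's screw before turning, drive the screw clockwise the half turn to its stop with the key alone, and stand the key back in the holder. Also slide every bottle that is there along the table, without lifting it, onto a red filling circle of its own (before or after the plate, as you like), check that all still stand in their circles at the end, and leave the phone, the cork jar and the label roll alone.

Things in the scene. Friction and masses are not known exactly. Their poses are not given: they have to be found in the camera images.
- stand: Filling stand, fixed: white base 240 x 120 x 20 mm, long side along x; origin under its centre. A steel rod (14 mm thick, last 12 mm tapered, top 130 mm over the base's top) stands at x = +78 mm. At x = -62 mm is the screw hole; on either side of it a red lug (24 mm long, 8 thick, 24 high over the base), inner faces 66 mm apart in y.
- rod_foot (a point): Axis of the rod at the top face of the stand's base (20 mm above the table). Axes as the stand's, z up.
- screw_hole (a point): Centre of the screw hole in the top face of the stand's base.
- plate_grip (a point): Guide plate, loose, 0.3 to 0.42 kg plus 0.12 kg screw. This point: middle of its blue upright grip rib (60 mm long in x, 16 thick in y, from 14 to 58 mm above the plate's underside), 36 mm above the underside, near the centre of mass. Bore at x = +78 mm, captive screw at x = -62 mm. Its x goes along the stand's x when fitted.
- plate_bore (a point): Centre of the guide plate's bore at its underside, z up. The bore is 18 mm wide, through the slab and a square brass bushing (40 x 40 mm, top 44 mm above the underside).
- plate_screw_seat (a point): Point on the plate's underside on the axis of its screw.
- screw_socket (a point): Centre of the floor of the square socket in the captive screw's steel head (36 x 36 x 22 mm); z is the screw's axis, up; x and y turn with the screw. Socket 18 x 18 mm, sides along x and y, 18 mm deep (mouth at z = +18 mm: 41 mm above the plate's underside when the screw is out, 36 mm when home).
- screw (a joint): Turn of the captive screw, rad: 0 is fully out, 0 to 0.25 as found, growing clockwise seen from above; stop at 3.14 (home). It sinks 5 mm over this half turn. Friction about 0.15 N m; stays where it is left.
- key_grip (a point): Square key (driver), loose, 0.22 kg, 136 mm long, upright in its holder. This point: centre of the orange handle (26 x 26 mm, 66 mm long), 103 mm above the tip; z up. Bit 16 x 16 mm, sides parallel to the handle's (x and y), 6 to 22 mm above the tip, with a cone nose below; a 40 mm wide collar has its underside 56 mm above the tip.
- key_tip (a point): Tip of the key's nose, on its axis.
- holder_mouth (a point): Centre of the mouth of the key's holder: fixed wooden block 64 x 64 x 58 mm with a round 27 mm hole from top to table; the mouth is at the top. The key's collar rests on the top, the tip then 56 mm below the mouth.
- marks: The painted circles on the table, flat: three white waiting circles at x = -70 mm and three red filling circles at x = +70 mm, 100 mm apart in y, each 92 mm across. Origin in the middle, on the table.
- fill0 (a point): Centre of red filling circle 1 of 3 (92 mm across), on the table.
- fill1 (a point): Centre of red filling circle 2 of 3 (92 mm across), on the table.
- fill2 (a point): Centre of red filling circle 3 of 3 (92 mm across), on the table.
- bottle0_mid (a point): Bottle, loose, 0.25 to 0.45 kg (may be absent): squat amber glass, heavy bottom, slides easily on the wet table (friction about 0.25; gripped by the neck it stays upright when slid slowly), 115 mm high; body 76 mm wide up to 45 mm, shoulder to 73 mm, round neck 28 mm wide from 73 to 115 mm. This point is on its axis, half-way up (57.5 mm above its foot).
- bottle1_mid (a point): Bottle, loose, 0.25 to 0.45 kg (may be absent): squat amber glass, heavy bottom, slides easily on the wet table (friction about 0.25; gripped by the neck it stays upright when slid slowly), 115 mm high; body 76 mm wide up to 45 mm, shoulder to 73 mm, round neck 28 mm wide from 73 to 115 mm. This point is on its axis, half-way up (57.5 mm above its foot).
- bottle2_mid (a point): Bottle, loose, 0.25 to 0.45 kg (may be absent): squat amber glass, heavy bottom, slides easily on the wet table (friction about 0.25; gripped by the neck it stays upright when slid slowly), 115 mm high; body 76 mm wide up to 45 mm, shoulder to 73 mm, round neck 28 mm wide from 73 to 115 mm. This point is on its axis, half-way up (57.5 mm above its foot).
- phone: Bystander: black phone, 150 x 72 x 9 mm, lying flat; origin under its centre.
- corks: Bystander: glass jar with cork lid, 70 mm wide, 100 mm high; origin under its centre.
- labels: Bystander: roll of paper labels, 90 mm wide, 50 mm high; origin under its centre.
- plate: The same guide plate: aluminium slab 192 x 60 x 14 mm lying flat, from x = -90 to +102 mm. Origin at its underside, 36 mm below the grip point; same axes.
There are look-alikes about, which are no part of the job. What is shaped like the part that bears key_grip but green is not meant.

How it is judged (in metres and radians):
On the way, in this order (a step that is already met when the one before it is completed fails the run):
1. the guide plate lies flat on the stand's base over the rod, between the lugs, its screw not yet turned (horizontal distance between plate_bore and rod_foot below 0.005 m and horizontal distance between plate_screw_seat and screw_hole below 0.008 m and z of plate_bore in the frame of rod_foot below 0.004 m and angle between plate_grip's own z axis and vertical below 0.04 rad and value of joint screw below 0.4 rad), for 0.2 s.
2. the key stands upright and fully in the screw's socket before the first turn (all of step 1 and horizontal distance between key_tip and screw_socket below 0.004 m and z of key_tip in the frame of screw_socket below 0.01 m and angle between the z axis of key_tip and the z axis of screw_socket, either way round below 0.08 rad), for 0.2 s.
3. the screw is turned home with the key (value of joint screw above 2.85 rad and horizontal distance between key_tip and screw_socket below 0.006 m), for 0.1 s.
4. the key stands in its holder again (horizontal distance between key_tip and holder_mouth below 0.008 m and z of key_tip in the frame of holder_mouth below -0.05 m and angle between key_tip's own z axis and vertical below 0.08 rad), for 0.2 s.
At the end, for the whole second after the job is handed in: Plate flat on the base (bore within 5 mm of the rod, screw within 8 mm of its hole, under 4 mm off the base), screw past 2.85 rad, key upright in its holder with its tip 50 mm or more below the mouth, each bottle present upright within 13 mm of the centre of a red circle (all of step 4 and horizontal distance between plate_bore and rod_foot below 0.005 m and horizontal distance between plate_screw_seat and screw_hole below 0.008 m and z of plate_bore in the frame of rod_foot below 0.004 m and angle between plate_grip's own z axis and vertical below 0.04 rad and value of joint screw above 2.85 rad and (horizontal distance between bottle0_mid and fill0 below 0.013 m or horizontal distance between bottle0_mid and fill1 below 0.013 m or horizontal distance between bottle0_mid and fill2 below 0.013 m) and angle between each of bottle0_mid, bottle1_mid, bottle2_mid's own z axis and vertical below 0.06 rad and (horizontal distance between bottle1_mid and fill0 below 0.013 m or horizontal distance between bottle1_mid and fill1 below 0.013 m or horizontal distance between bottle1_mid and fill2 below 0.013 m) and (horizontal distance between bottle2_mid and fill0 below 0.013 m or horizontal distance between bottle2_mid and fill1 below 0.013 m or horizontal distance between bottle2_mid and fill2 below 0.013 m)); the robot touches nothing.
It fails at once if the plate is dropped down the rod (faster than 0.5 m/s) (horizontal distance between plate_bore and rod_foot below 0.012 m and linear speed of plate above 0.5 m/s).
It fails at once if the screw is turned with the key leaning by more than 0.15 rad (velocity of joint screw above 0.2 rad/s and distance between key_tip and screw_socket below 0.02 m and angle between the z axis of key_tip and the z axis of screw_socket, either way round above 0.15 rad).
It fails at once if the screw is turned while the key is not in its socket (velocity of joint screw above 0.4 rad/s and distance between key_tip and screw_socket above 0.025 m).
It fails at once if a bottle is lifted 20 mm or more off the table (height (world z) of any of bottle0_mid, bottle1_mid, bottle2_mid above 0.078 m).
It fails at once if the phone, cork jar or label roll is moved more than 30 mm (distance of any of phone, corks, labels from where it was at the start of the episode above 0.03 m).
Of bottle0, bottle1, bottle2 only 1 to 3 are there at a start; the rules pass over those that are not, and their reading is None.
At some moment in a run one of bottle0, bottle1, bottle2 may be knocked a few centimetres aside while the robot is not near it.
It also fails if it takes over 200 s, if anything falls off the work surface, if the arm or the gripper's body presses on something with over 40 N, if the wrist force passes 120 N, or if a joint passes its speed limit or range.

## Working session

There is one attempt and no reset: what is moved stays moved. The work goes in short steps, Python scripts to look and compute and a tool call to move; the robot and the scene stay as the last step left them, time stands still between calls to the robot, and variables do not carry over. Pictures are saved under pics/ and viewed, about 12 in all and at most 16, crops included, and the job is handed in when it is done.

Besides the shell and the picture viewer there is one more tool, called after "Request:" as a command line: name --argument value ..., lists and objects as JSON in quotes. carry_out: Moves the arm, as the interface text tells. Scaled input: -1 to 1 covers 150 mm each way for a shift and 5 degrees each way for a turn. Its arguments: {"type":"object","properties":{"deltas":{"type":"array"}},"required":["deltas"]}

```bash
mkdir -p pics; cat > h.py <<'E'
import numpy as np, cv2
from bench import ctrl
def cam(n,save=None):
    c=ctrl.camera(n); c={k:np.array(v) for k,v in c.items()}
    if save: cv2.imwrite('pics/'+save,c['pixels'][:,:,::-1])
    return c
def ray(c,u,v):
    d=c['R'].T@np.linalg.inv(c['camera_matrix'])@np.array([u,v,1.]); o=-c['R'].T@c['t']; return o,d/np.linalg.norm(d)
def onz(c,u,v,z):
    o,d=ray(c,u,v); return o+d*(z-o[2])/d[2]
def proj(c,X):
    p=c['camera_matrix']@(c['R']@np.array(X,float)+c['t']); return p[:2]/p[2]
def two(c1,p1,c2,p2):
    o1,d1=ray(c1,*p1);o2,d2=ray(c2,*p2)
    s=np.linalg.lstsq(np.c_[d1,-d2],o2-o1,rcond=None)[0]
    a=o1+s[0]*d1;b=o2+s[1]*d2
    return (a+b)/2,np.linalg.norm(a-b)
def st():
    s=ctrl.get_state(); print({k:np.round(s[k],3).tolist() for k in('time','ee_pos','tool_rot','ft_force','opening','q')})
E
python3 - <<'E'
from h import *
np.set_printoptions(suppress=True,precision=2)
for n in('top','side'):
    c=cam(n,n+'0.png'); print(n,c['camera_matrix'].tolist(),c['R'],c['t'],-c['R'].T@c['t'])
    np.savez(n+'0.npz',**c)
st()
E
```

```text
top [[376.63324271410755, 0.0, 325.2611421912633], [0.0, 376.63324271410755, 201.5319341715287], [0.0, 0.0, 1.0]] [[ 0.02 -1.    0.01]
 [-0.99 -0.02 -0.14]
 [ 0.14 -0.01 -0.99]] [ -19.33  598.86 1029.87] [ 446.74    3.27 1104.56]
side [[387.2705504923823, 0.0, 321.06581362362147], [0.0, 387.2705504923823, 205.19167636368897], [0.0, 0.0, 1.0]] [[-0.92 -0.4   0.02]
 [-0.23  0.46 -0.86]
 [ 0.33 -0.79 -0.51]] [516.18 214.81 823.14] [246.44 759.42 593.89]
{'time': 0.1, 'ee_pos': [174.504, -651.512, 238.409], 'tool_rot': [3.141, 0.002, -1.309], 'ft_force': [-1.031, 0.636, -0.583], 'opening': 85.626, 'q': [1.201, 0.478, 0.022, 1.556, -0.012, 1.109, -0.083]}
```

View pics/top0.png

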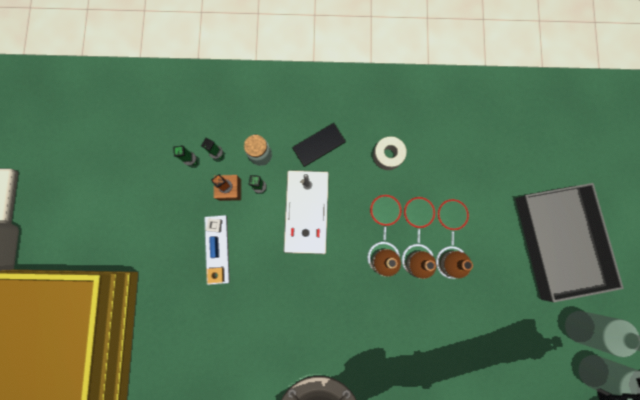

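View pics/side0.png

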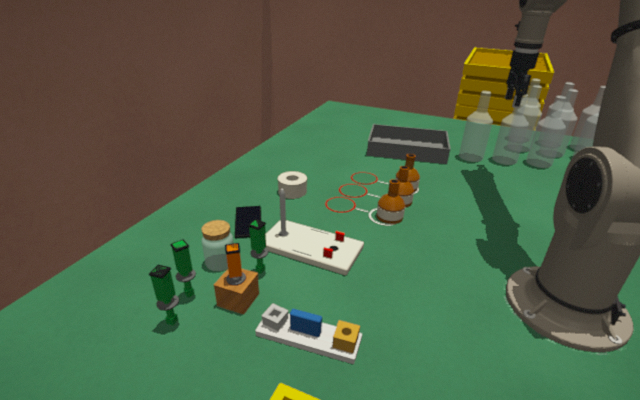

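Top view: plate (bushing near (215,274), rib (213,247), screw (214,226)), key (222,183), stand with rod (306,182) and hole (305,232), and three bottles at (388,263), (425,265), (462,265), with red circles at (385,210), (418,212), (452,214). The side view confirms these, and the plate sits half a turn from its fitted direction. I'll segment these next.

```bash
cat > seg.py <<'E'
from h import *
def blobs(c,lo,hi,roi,amin=6):
    hsv=cv2.cvtColor(c['pixels'].astype(np.uint8),cv2.COLOR_RGB2HSV)
    m=cv2.inRange(hsv,np.array(lo),np.array(hi)); z=np.zeros_like(m); u0,v0,u1,v1=roi; z[v0:v1,u0:u1]=m[v0:v1,u0:u1]
    n,l,s,ct=cv2.connectedComponentsWithStats(z)
    out=[]
    for i in range(1,n):
        if s[i,4]>=amin:
            r=cv2.minAreaRect(np.argwhere(l==i)[:,::-1].astype(np.float32))
            out.append((int(s[i,4]),ct[i].round(1).tolist(),s[i,:4].tolist(),np.round(r[0],1).tolist(),np.round(r[1],1).tolist(),round(r[2],1)))
    return sorted(out,reverse=True)
E
python3 - <<'E'
from seg import *
T=dict(np.load('top0.npz'));S=dict(np.load('side0.npz'))
a=cv2.resize(T['pixels'][160:295,180:340,::-1],None,fx=4.8,fy=4.8,interpolation=cv2.INTER_CUBIC)[:600]
cv2.imwrite('pics/ct.png',a)
b=cv2.resize(S['pixels'][180:365,150:420,::-1],None,fx=2.9,fy=2.9,interpolation=cv2.INTER_CUBIC)
cv2.imwrite('pics/cs.png',b[:,:800])
R={'top':(170,130,480,300),'side':(140,150,440,370)}
cols={'orange':((3,150,60),(14,255,255)),'blue':((105,120,50),(125,255,255)),'brass':((15,120,80),(25,255,255)),'red0':((0,180,100),(2,255,255)),'red1':((170,150,80),(180,255,255)),'white':((0,0,190),(180,40,255))}
for n,c in(('top',T),('side',S)):
    for k,(l,h) in cols.items():
        print(n,k); [print('  ',x) for x in blobs(c,l,h,R[n],8)[:8]]
for p in [(222,183),(228,190),(215,274),(214,226),(388,263),(386,195),(292,232)]: print(p,cv2.cvtColor(T['pixels'],cv2.COLOR_RGB2HSV)[p[1],p[0]])
E
```

```text
top orange
   (436, [456.0, 264.1], [445, 252, 25, 25], [457.0, 264.0], [24.0, 24.0], 90.0)
   (407, [420.7, 264.4], [410, 252, 25, 26], [422.0, 264.5], [25.0, 24.0], 90.0)
   (398, [385.7, 262.1], [375, 250, 25, 26], [387.0, 262.5], [25.0, 24.0], 90.0)
   (346, [228.4, 188.6], [215, 176, 24, 23], [226.5, 187.0], [22.0, 23.0], 90.0)
   (127, [418.3, 211.8], [404, 197, 31, 31], [419.0, 212.0], [30.4, 29.5], 26.6)
   (113, [384.4, 209.5], [370, 195, 31, 30], [385.0, 209.5], [29.0, 30.0], 90.0)
   (105, [452.5, 214.6], [438, 199, 31, 31], [453.0, 214.5], [30.4, 29.0], 45.0)
   (31, [216.5, 179.0], [213, 176, 8, 7], [217.0, 179.0], [4.2, 7.1], 45.0)
top blue
   (123, [213.3, 246.4], [210, 237, 7, 20], [213.0, 246.5], [19.0, 6.0], 90.0)
top brass
   (354, [255.0, 145.5], [245, 135, 21, 22], [255.0, 145.5], [21.0, 20.0], 90.0)
   (183, [215.0, 274.8], [208, 268, 15, 15], [215.0, 275.0], [14.0, 14.0], 90.0)
   (17, [229.0, 175.2], [221, 175, 17, 2], [229.0, 175.5], [16.0, 1.0], -0.0)
   (13, [214.2, 192.9], [214, 187, 3, 12], [214.1, 192.7], [11.2, 1.8], 79.7)
   (11, [470.7, 264.0], [469, 
[... 2213 characters left out ...]
.0, 252.0], [8.0, 8.0], 90.0)
   (28, [339.3, 235.9], [336, 233, 7, 7], [339.2, 236.1], [6.0, 5.7], 18.4)
side red1
side white
   (2258, [313.3, 243.9], [266, 221, 97, 49], [312.7, 243.6], [95.1, 31.0], 15.9)
   (973, [310.4, 337.9], [256, 315, 106, 44], [308.5, 332.0], [102.6, 26.4], 15.9)
   (230, [291.9, 177.9], [278, 172, 29, 13], [292.0, 178.0], [12.0, 28.0], 90.0)
   (137, [274.8, 312.8], [263, 304, 24, 18], [274.7, 312.6], [18.8, 14.8], 26.6)
   (19, [370.7, 213.9], [369, 209, 5, 12], [371.0, 214.5], [11.0, 4.0], 90.0)
(222, 183) [ 12 113  61]
(228, 190) [20 16 97]
(215, 274) [47 52 88]
(214, 226) [ 22  17 220]
(388, 263) [ 19  88 147]
(386, 195) [  5 170 162]
(292, 232) [  1 164 207]
```

View pics/ct.png

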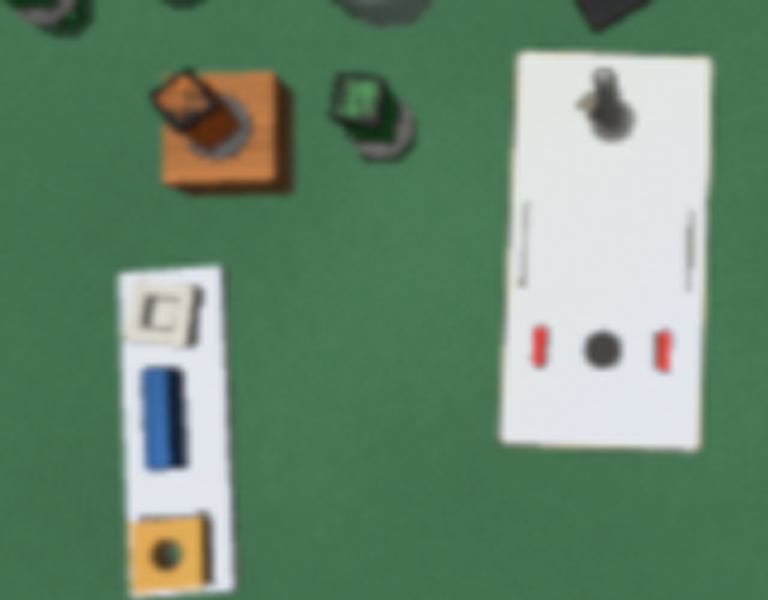

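View pics/cs.png

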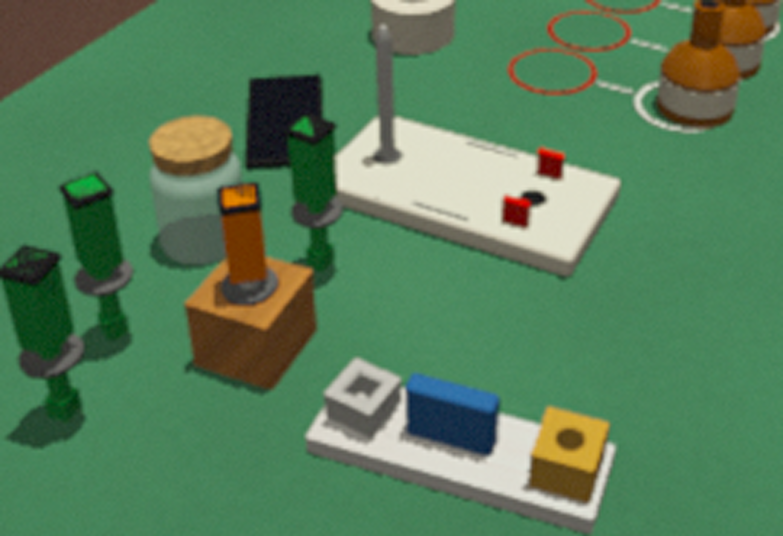

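Crops show the key's handle turned about 40° in its holder (top crop about (190,95)). The screw head at (161,313) is turned a few degrees against the slab. Rod top is at (603,74) and hole at (603,349). I'll triangulate these.

```bash
python3 - <<'E'
from seg import *
np.set_printoptions(suppress=True,precision=1)
T=dict(np.load('top0.npz'));S=dict(np.load('side0.npz'))
ft=lambda p:((p[0]+.5)/4.8-.5+180,(p[1]+.5)/4.8-.5+160)
fs=lambda p:((p[0]+.5)/2.9-.5+150,(p[1]+.5)/2.9-.5+180)
pts={'rodtop':((603,72),(383,29)),'hole':((603,349),(533,198)),'bore':((167,554),(570,439)),'sock':((161,313),(364,384)),'ribtop':((158,418),(453,393)),'keytop':((188,96),(239,197)),
'lugL':((540,330),(517,200)),'lugR':((664,333),(551,151)),'holderc':((219,128),(249,283))}
for k,(a,b) in pts.items(): print(k,*two(T,ft(a),S,fs(b)))
# lug, bore etc on planes
print('bore z44',onz(T,*ft((167,554)),44),onz(S,*fs((570,439)),44))
print('sock mouth41',onz(T,*ft((161,313)),41),onz(S,*fs((364,384)),41))
print('hole20',onz(T,*ft((603,349)),20),onz(S,*fs((533,198)),20))
print('rodtop150',onz(T,*ft((603,72)),150),onz(S,*fs((383,29)),150))
for q in((516,52),(712,58),(500,440),(699,451)): print('base',onz(T,*ft(q),20))
for q in((119,271),(221,265),(132,596),(234,590)): print('slab',onz(T,*ft(q),14))
for q in((126,280),(203,287),(195,347),(124,341)): print('head',onz(T,*ft(q),45))
hsv=lambda c:cv2.cvtColor(c['pixels'],cv2.COLOR_RGB2HSV)
for n,p in(('b0',(388,263)),('b1',(424,265)),('b2',(462,265))): print(n)
# red circles
for u,v in((384.8,209.8),(418.8,212.0),(452.8,214.4)): print('fill',onz(T,u,v,0))
k=np.vstack([cv2.resize(T['pixels'][170:200,208:248,::-1],(800,600)[0:1]+(300,),interpolation=cv2.INTER_CUBIC)]) if 0 else cv2.resize(T['pixels'][172:200,208:246,::-1],None,fx=10,fy=10,interpolation=cv2.INTER_CUBIC)
s=cv2.resize(S['pixels'][240:268,220:250,::-1],None,fx=10,fy=10,interpolation=cv2.INTER_CUBIC)
b=cv2.resize(T['pixels'][245:285,368:478,::-1],None,fx=6.8,fy=6.8,interpolation=cv2.INTER_CUBIC)
im=np.zeros((280+272,748,3),np.uint8); im[:280,:380]=k; im[:280,380:680]=s; im[280:,:b.shape[1]]=b
cv2.imwrite('pics/key.png',im)
E
```

```text
rodtop [651.8  46.8 148.2] 3.1803129548021936
hole [511.   48.4  20.9] 1.6058913446901477
bore [387.  294.7  43.4] 1.3313843626341135
sock [525.8 307.2  41.5] 1.104599887538321
ribtop [464.3 301.3  55.2] 1.2738751847620722
keytop [637.  273.  134.5] 1.8718537870600866
lugL [516.1  83.5  42.1] 9.979806838110367
lugR [515.4  10.7  44.8] 10.437431238595199
holderc [634.  274.9  61.3] 0.7550706156340722
bore z44 [387.7 294.7  44. ] [386.2 295.   44. ]
sock mouth41 [526.3 307.6  41. ] [525.5 306.6  41. ]
hole20 [511.8  48.6  20. ] [510.6  47.1  20. ]
rodtop150 [652.9  47.3 150. ] [648.4  49.6 150. ]
base [692.3 106.9  20. ]
base [691.3 -13.3  20. ]
base [456.6 108.3  20. ]
base [452.5 -10.   20. ]
slab [553.2 342.1  14. ]
slab [558.1 281.   14. ]
slab [361.3 322.   14. ]
slab [365.9 262.3  14. ]
head [544.9 328.1  45. ]
head [541.8 282.9  45. ]
head [506.6 285.4  45. ]
head [509.2 326.9  45. ]
b0
b1
b2
fill [ 584.4 -184.     0. ]
fill [ 580.  -284.8    0. ]
fill [ 575.  -385.7    0. ]
```

View pics/key.png

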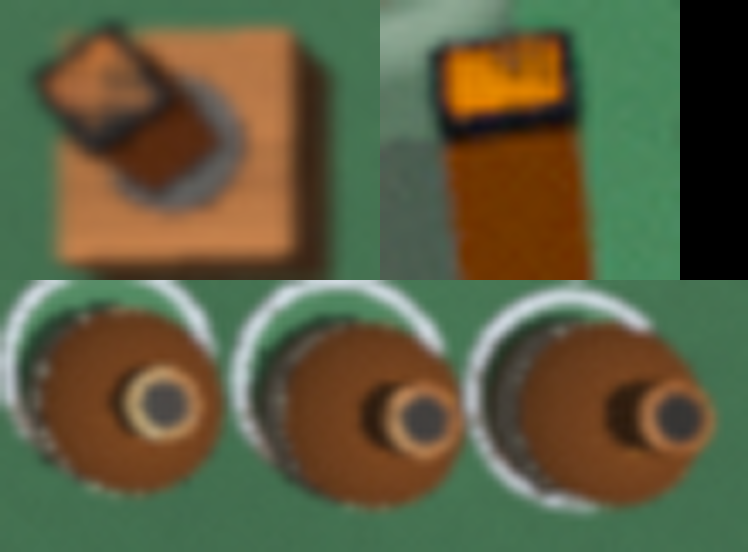

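Request:
carry_out --deltas '[[[-0.18,-0.29,-0.02],[0,0,0],0.2],[[-0.18,-0.29,-0.02],[0,0,0],0.2],[[-0.18,-0.29,-0.02],[0,0,0],0.2],[[-0.18,-0.29,-0.02],[0,0,0],0.2],[[-0.18,-0.29,-0.02],[0,0,0],0.2],[[-0.18,-0.29,-0.02],[0,0,0],0.2],[[-0.18,-0.29,-0.02],[0,0,0],0.2],[[-0.18,-0.29,-0.02],[0,0,0],0.2],[[-0.18,-0.29,-0.02],[0,0,0],0.2],[[-0.18,-0.29,-0.02],[0,0,0],0.2],[[-0.18,-0.29,-0.02],[0,0,0],0.2],[[-0.18,-0.29,-0.02],[0,0,0],0.2],[[0,0,0],[0,0,0],0.2]]'

```text
time: 1.72
ee_pos: [605.3, -188.1, 269.3]
tool_rot: [3.136, 0.01, -1.312]
ft_force: [0.3, -0.7, -0.2]
opening: 51.5
```

```bash
cat >> h.py <<'E'
def Rt(s):
    from scipy.spatial.transform import Rotation as R
    return R.from_euler('xyz',s['tool_rot'])
def go(target,yaw=None,off=0):
    """remaining shift (normalised /150, tool axes) and turn (units of 5 deg) to reach target TCP xyz, pointing down with yaw deg"""
    from scipy.spatial.transform import Rotation as R
    s=ctrl.get_state(); r=Rt(s); d=np.array(target)-np.array(s['ee_pos'])
    y=np.degrees(s['tool_rot'][2])
    print('t',round(s['time'],1),'pos',np.round(s['ee_pos'],1),'yaw',round(y,1),'open',round(s['opening'],1),'F',np.round(s['ft_force'],1),'q7',round(s['q'][6],2),'q1',round(s['q'][0],2))
    print('  shift',np.round(r.inv().apply(d)/150,3), 'turn',end=' ')
    if yaw is not None: print(np.round(np.degrees((r.inv()*R.from_euler('xyz',[np.pi,0,np.radians(yaw)])).as_rotvec())/5,2))
    else: print('-')
E
python3 -c "
from h import *
go([464,301.6,280],-84.9)"
```

```text
t 1.7 pos [ 605.3 -188.1  269.3] yaw -75.2 open 51.5 F [ 0.3 -0.7 -0.2] q7 -1.18 q1 0.36
  shift [-3.397  0.075 -0.038] turn [0.08 0.1  1.95]
```

Request:
carry_out --deltas '[[[-0.31,0.007,-0.003],[0,0,0],0.2],[[-0.31,0.007,-0.003],[0,0,0],0.2],[[-0.31,0.007,-0.003],[0,0,0],0.2],[[-0.31,0.007,-0.003],[0,0,0],0.2],[[-0.31,0.007,-0.003],[0,0,0],0.2],[[-0.31,0.007,-0.003],[0,0,0],0.2],[[-0.31,0.007,-0.003],[0,0,0],0.2],[[-0.31,0.007,-0.003],[0,0,0],0.2],[[-0.31,0.007,-0.003],[0,0,0],0.2],[[-0.31,0.007,-0.003],[0,0,0],0.2],[[-0.31,0.007,-0.003],[0,0,0],0.2],[[0,0,0],[0,0,1],0.2],[[0,0,0],[0,0,1],0.2],[[0,0,0],[0,0,0],0.2]]'

```text
time: 3.48
ee_pos: [458.6, 304.6, 272.4]
tool_rot: [3.125, -0.001, -1.506]
ft_force: [-0.0, -0.1, 0.4]
opening: 51.6
```

```bash
python3 -c "
from h import *
go([464,301.6,130],-84.9)"
```

```text
t 3.5 pos [458.6 304.6 272.4] yaw -86.3 open 51.6 F [-0.  -0.1  0.4] q7 -2.32 q1 -0.32
  shift [ 0.022 -0.051  0.949] turn [ 0.19 -0.01 -0.28]
```

Request:
carry_out --deltas '[[[0.007,-0.017,0.2],[0.19,0,-0.28],0.2],[[0.007,-0.017,0.2],[0,0,0],0.2],[[0.007,-0.017,0.2],[0,0,0],0.2],[[0,0,0.2],[0,0,0],0.2],[[0,0,0.2],[0,0,0],0.2],[[0,0,0],[0,0,0],0.2]]'

```text
time: 4.22
ee_pos: [469.0, 295.9, 118.2]
tool_rot: [-3.14, -0.003, -1.477]
ft_force: [0.3, -0.3, 0.0]
opening: 51.2
```

```bash
python3 - <<'E'
from h import *
go([464,301.6,30],-84.9)
T=cam('top','t2.png');S=cam('side','s2.png')
a=cv2.resize(T['pixels'][170:300,170:300,::-1],(400,400),interpolation=cv2.INTER_CUBIC)
b=cv2.resize(S['pixels'][240:370,230:390,::-1],(400,325),interpolation=cv2.INTER_CUBIC)
im=np.zeros((400,800,3),np.uint8);im[:,:400]=a;im[:325,400:]=b;cv2.imwrite('pics/v2.png',im)
E
```

```text
t 4.2 pos [469.  295.9 118.2] yaw -84.6 open 51.2 F [ 0.3 -0.3  0. ] q7 -2.38 q1 -0.36
  shift [-0.043  0.03   0.588] turn [-0.02 -0.04  0.06]
```

View pics/v2.png

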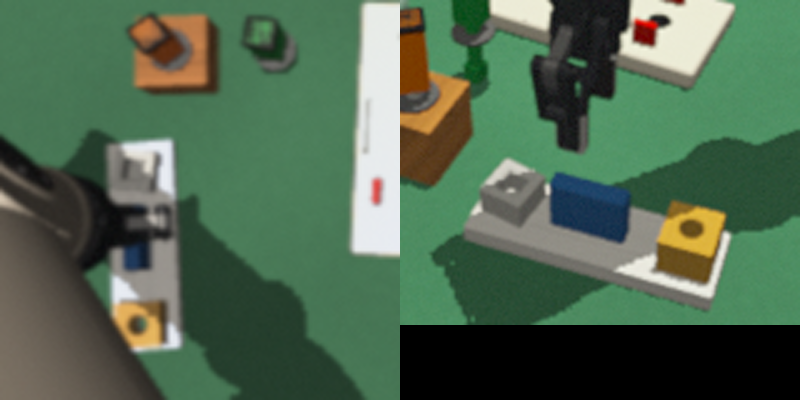

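The gripper (right crop (570,90)) hangs above the blue rib, with nothing in the way. Going down.

Request:
carry_out --deltas '[[[-0.022,0.015,0.1],[0,0,0],0.2],[[-0.02,0.015,0.1],[0,0,0],0.2],[[0,0,0.1],[0,0,0],0.2],[[0,0,0],[0,0,0],0.2],[[0,0,0],[0,0,0],0.2]]'

```text
time: 4.95
ee_pos: [466.8, 304.9, 75.2]
tool_rot: [-3.132, 0.001, -1.476]
ft_force: [-0.2, -1.1, 0.6]
opening: 51.1
```

```bash
python3 -c "
from h import *
go([464,301.6,30],-84.9)"
```

```text
t 5.0 pos [466.8 304.9  75.2] yaw -84.6 open 51.1 F [-0.2 -1.1  0.6] q7 -2.43 q1 -0.39
  shift [0.021 0.024 0.301] turn [-0.11  0.02  0.06]
```

Request:
carry_out --deltas '[[[0.016,0.018,0.1],[0,0,0],0.2],[[0,0,0.1],[0,0,0],0.2],[[0,0,0.08],[-0.1,0,0],0.2],[[0,0,0],[0,0,0],0.2],[[0,0,0],[0,0,0],0.2]]'

```text
time: 5.58
ee_pos: [464.9, 302.0, 30.2]
tool_rot: [-3.141, 0.001, -1.477]
ft_force: [-0.0, -0.6, -0.6]
opening: 50.9
```

```bash
python3 -c "
from h import *
for i in range(1): go([464,301.6,30],-84.9)
print(Rt(ctrl.get_state()).as_matrix()[:,2])"
```

```text
t 5.6 pos [464.9 302.   30.2] yaw -84.6 open 50.9 F [-0.  -0.6 -0.6] q7 -2.46 q1 -0.41
  shift [0.002 0.006 0.001] turn [-0.01  0.01  0.06]
[ 3.98505199e-04  1.26214256e-03 -9.99999124e-01]
```

Request:
carry_out --deltas '[[[0,0,0],[0,0,0],-1],[[0,0,0],[0,0,0],-1],[[0,0,0],[0,0,0],-1],[[0,0,0],[0,0,0],-1],[[0,0,0],[0,0,0],-1],[[0,0,0],[0,0,0],-1],[[0,0,0],[0,0,0],-1],[[0,0,0],[0,0,0],-1]]'

```text
time: 6.58
ee_pos: [465.2, 302.5, 30.9]
tool_rot: [-3.14, 0.002, -1.476]
ft_force: [0.4, 0.8, -2.2]
opening: 15.4
```

```bash
python3 -c "
from h import *
go([465,302,30],-84.9)"
```

```text
t 6.6 pos [465.2 302.5  30.9] yaw -84.6 open 15.4 F [ 0.4  0.8 -2.2] q7 -2.46 q1 -0.41
  shift [0.003 0.002 0.006] turn [-0.02  0.03  0.06]
```

Request:
carry_out --deltas '[[[0,0,-0.04],[0,0,0],-1],[[0,0,-0.1],[0,0,0],-1],[[0,0,-0.12],[0,0,0],-1],[[0,0,-0.12],[0,0,0],-1],[[0,0,-0.12],[0,0,0],-1],[[0,0,-0.12],[0,0,0],-1],[[0,0,-0.12],[0,0,0],-1],[[0,0,-0.12],[0,0,0],-1],[[0,0,-0.12],[0,0,0],-1],[[0,0,-0.12],[0,0,0],-1],[[0,0,-0.12],[0,0,0],-1],[[0,0,-0.1],[0,0,0],-1],[[0,0,-0.04],[0,0,0],-1],[[0,0,0],[0,0,0],-1]]'

```text
time: 8.32
ee_pos: [462.9, 300.9, 252.6]
tool_rot: [-3.137, 0.003, -1.475]
ft_force: [1.4, 1.0, -5.2]
opening: 15.0
```

```bash
python3 -c "
from h import *
go([573,48,220],-84.9)"
```

```text
t 8.3 pos [462.9 300.9 252.6] yaw -84.5 open 15.0 F [ 1.4  1.  -5.2] q7 -2.3 q1 -0.31
  shift [ 1.749 -0.569  0.216] turn [-0.06  0.03  0.07]
```

Request:
carry_out --deltas '[[[0.07,-0.02,0.0],[0,0,0],-1],[[0.14,-0.047,0.005],[0,0,0],-1],[[0.15,-0.049,0.005],[0,0,0],-1],[[0.15,-0.049,0.005],[0,0,0],-1],[[0.15,-0.049,0.005],[0,0,0],-1],[[0.15,-0.049,0.005],[0,0,0],-1],[[0.15,-0.049,0.005],[0,0,0],-1],[[0.15,-0.049,0.005],[0,0,0],-1],[[0.15,-0.049,0.005],[0,0,0],-1],[[0.15,-0.049,0.005],[0,0,0],-1],[[0.15,-0.049,0.005],[0,0,0],-1],[[0.15,-0.049,0.005],[0,0,0],-1],[[0.07,-0.02,0],[0,0,0],-1],[[0,0,0],[0,0,-0.5],-1],[[0,0,0],[0,0,-1],-1],[[0,0,0],[0,0,-1],-1],[[0,0,0],[0,0,-1],-1],[[0,0,0],[0,0,-1],-1],[[0,0,0],[0,0,-1],-1],[[0,0,0],[0,0,-1],-1]]'

```text
time: 10.82
ee_pos: [570.0, 21.2, 228.7]
tool_rot: [3.119, 0.01, -0.894]
ft_force: [0.2, -0.5, -4.9]
opening: 15.1
```

Request:
carry_out --deltas '[[[0,0,0],[0,0,-1],-1],[[0,0,0],[0,0,-1],-1],[[0,0,0],[0,0,-1],-1],[[0,0,0],[0,0,-1],-1],[[0,0,0],[0,0,-1],-1],[[0,0,0],[0,0,-1],-1],[[0,0,0],[0,0,-1],-1],[[0,0,0],[0,0,-1],-1],[[0,0,0],[0,0,-1],-1],[[0,0,0],[0,0,-1],-1],[[0,0,0],[0,0,-1],-1],[[0,0,0],[0,0,-1],-1],[[0,0,0],[0,0,-1],-1],[[0,0,0],[0,0,-1],-1],[[0,0,0],[0,0,0],-1]]'

```text
time: 12.7
ee_pos: [563.0, 22.9, 222.1]
tool_rot: [-3.132, 0.037, 0.375]
ft_force: [0.6, -0.3, -5.2]
opening: 15.2
```

```bash
python3 -c "
from h import *
go([573,48,240],89.4)"
```

```text
t 12.7 pos [563.   22.9 222.1] yaw 21.5 open 15.2 F [ 0.6 -0.3 -5.2] q7 -0.02 q1 0.37
  shift [ 0.119 -0.132 -0.122] turn [ -0.35   0.31 -13.58]
```

Request:
carry_out --deltas '[[[0.02,-0.02,-0.02],[-0.1,0.1,-0.5],-1],[[0,0,-0.01],[-0.1,0.1,-1],-1],[[0,0,-0.01],[0,0,-1],-1],[[0,0,-0.01],[0,0,-1],-1],[[0,0,-0.01],[0,0,-1],-1],[[0,0,-0.01],[0,0,-1],-1],[[0,0,-0.01],[0,0,-1],-1],[[0,0,-0.01],[0,0,-1],-1],[[0,0,-0.01],[0,0,-1],-1],[[0,0,-0.01],[0,0,-1],-1],[[0,0,-0.01],[0,0,-1],-1],[[0,0,-0.01],[0,0,-1],-1],[[0,0,0],[0,0,-1],-1],[[0,0,0],[0,0,-0.5],-1],[[0,0,0],[0,0,0],-1],[[0,0,0],[0,0,0],-1]]'

```text
time: 14.7
ee_pos: [564.8, 33.6, 245.1]
tool_rot: [-3.136, 0.016, 1.557]
ft_force: [0.4, 0.5, -5.8]
opening: 15.2
```

```bash
python3 -c "
from h import *
go([573,48,235],89.4)"
```

```text
t 14.7 pos [564.8  33.6 245.1] yaw 89.2 open 15.2 F [ 0.4  0.5 -5.8] q7 1.03 q1 0.53
  shift [0.098 0.053 0.065] turn [-0.07  0.18 -0.04]
```

Now close to position above the stand, then look.

Request:
carry_out --deltas '[[[0.03,0.015,0.02],[0,0.1,0],-1],[[0.03,0.015,0.02],[-0.05,0.05,0],-1],[[0.02,0.015,0.02],[0,0,0],-1],[[0,0,0],[0,0,0],-1],[[0,0,0],[0,0,0],-1]]'

```text
time: 15.32
ee_pos: [572.2, 46.7, 235.1]
tool_rot: [-3.14, 0.002, 1.556]
ft_force: [0.5, -1.9, -5.5]
opening: 15.1
```

```bash
python3 - <<'E'
from h import *
go([573,48,215],89.4)
T=cam('top');S=cam('side')
np.savez('t3.npz',**T);np.savez('s3.npz',**S)
a=cv2.resize(T['pixels'][130:270,260:370,::-1],None,fx=3.6,fy=3.6,interpolation=cv2.INTER_CUBIC)
b=cv2.resize(S['pixels'][120:270,240:380,::-1],None,fx=2.85,fy=2.85,interpolation=cv2.INTER_CUBIC)
im=np.zeros((504,800,3),np.uint8);im[:,:396]=a;im[:b.shape[0],400:400+b.shape[1]]=b;cv2.imwrite('pics/v3.png',im)
E
```

```text
t 15.3 pos [572.2  46.7 235.1] yaw 89.2 open 15.1 F [ 0.5 -1.9 -5.5] q7 1.01 q1 0.51
  shift [0.009 0.005 0.134] turn [-0.01  0.02 -0.05]
```

View pics/v3.png

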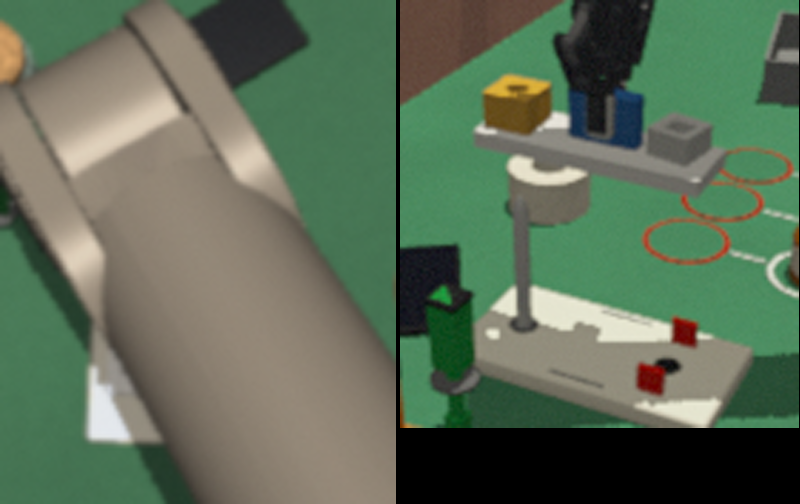

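Side view: plate level over the stand, bore mouth at crop (118,88), socket (280,127), rod tip (120,200). The top view is hidden by the arm.

```bash
python3 - <<'E'
from h import *
np.set_printoptions(suppress=True,precision=1)
S=dict(np.load('s3.npz'))
f=lambda p:((p[0]+.5)/2.85-.5+240,(p[1]+.5)/2.85-.5+120)
p=S['pixels'][140:160,265:300]
hsv=cv2.cvtColor(S['pixels'],cv2.COLOR_RGB2HSV)
b=onz(S,*f((118,89)),248.2); s=onz(S,*f((280,126)),245.2)
print('bore',b,'sock',s,'yaw',np.degrees(np.arctan2(*(b-s)[1::-1])),np.linalg.norm((b-s)[:2]))
for z,q in((150,(120,198)),): print('rodtip',onz(S,*f(q),z))
print('foot',onz(S,*f((124,325)),20),'hole',onz(S,*f((267,366)),20))
print('pred bore px', proj(S,[651,47.2,248.2]), 'meas',f((118,89)),'pred sock',proj(S,[511.1,48.5,245.2]),f((280,126)))
z=cv2.resize(S['pixels'][140:180,265:355,::-1],None,fx=8.8,fy=8.8,interpolation=cv2.INTER_CUBIC)
cv2.imwrite('pics/v4.png',z)
E
```

```text
bore [648.7  46.6 248.2] sock [510.   47.5 245.2] yaw -0.36074044786065146 138.6386889672855
rodtip [649.6  47.3 150. ]
foot [649.8  47.   20. ] hole [510.6  47.7  20. ]
pred bore px [280.  150.8] meas (281.07894736842104, 150.9035087719298) pred sock [337.3 164. ] (337.92105263157896, 163.8859649122807)
```

View pics/v4.png

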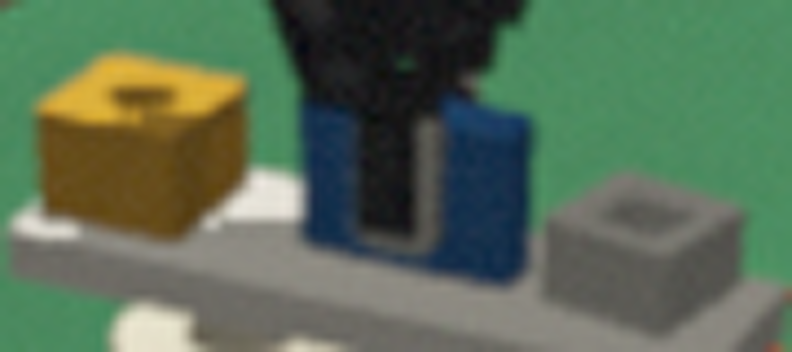

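Request:
carry_out --deltas '[[[0.003,0.005,0.05],[0,0,0],-1],[[0,0,0.06],[0,0,0],-1],[[0,0,0.06],[0,0,0],-1],[[0,0,0.06],[0,0,0],-1],[[0,0,0.03],[0,0,0],-1],[[0,0,0],[0,0,0],-1],[[0,0,0],[0,0,0],-1]]'

```text
time: 16.3
ee_pos: [572.7, 46.5, 192.8]
tool_rot: [-3.139, 0.002, 1.556]
ft_force: [-0.4, -0.7, -5.2]
opening: 15.1
```

```bash
python3 -c "
from h import *
go([573,47.2,185],89.4);ctrl.camera('side');go([573,47.2,185],89.4)"
```

```text
t 16.3 pos [572.7  46.5 192.8] yaw 89.1 open 15.1 F [-0.4 -0.7 -5.2] q7 0.97 q1 0.48
  shift [0.005 0.002 0.052] turn [-0.02  0.02 -0.05]
t 16.4 pos [572.7  46.5 192.9] yaw 89.1 open 15.6 F [-0.5 -0.1 -4.6] q7 0.97 q1 0.48
  shift [0.005 0.002 0.052] turn [-0.02  0.02 -0.05]
```

Request:
carry_out --deltas '[[[0.005,0.002,0.03],[0,0,0],-1],[[0,0,0.04],[0,0,0],-1],[[0,0,0.04],[0,0,0],-1],[[0,0,0.04],[0,0,0],-1],[[0,0,0.03],[0,0,0],-1],[[0,0,0],[0,0,0],-1],[[0,0,0],[0,0,0],-1]]'

```text
time: 17.23
ee_pos: [573.1, 47.2, 164.1]
tool_rot: [-3.14, 0.002, 1.555]
ft_force: [0.6, 0.4, -4.4]
opening: 15.4
```

```bash
python3 - <<'E'
from h import *
go([573,47.2,100],89.4)
S=cam('side')
cv2.imwrite('pics/v5.png',cv2.resize(S['pixels'][130:290,240:400,::-1],None,fx=3.6,fy=3.6,interpolation=cv2.INTER_CUBIC))
E
```

```text
t 17.2 pos [573.1  47.2 164.1] yaw 89.1 open 15.4 F [ 0.6  0.4 -4.4] q7 0.94 q1 0.46
  shift [ 0.    -0.     0.427] turn [-0.02  0.02 -0.06]
```

View pics/v5.png

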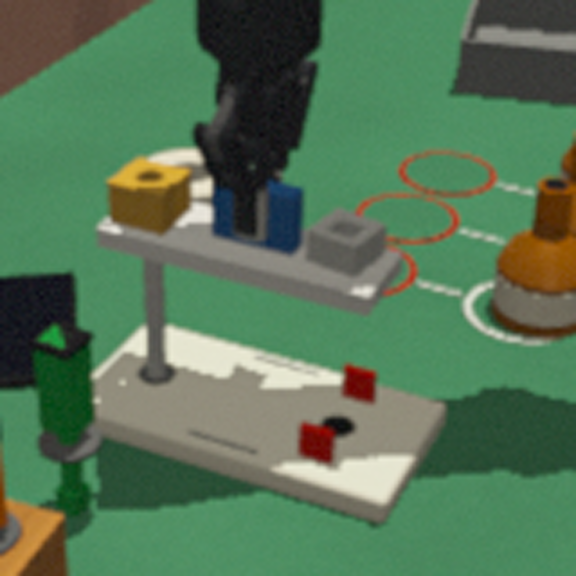

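The rod enters the bushing (rod at (152,260)) with no side force. Lowering.

Request:
carry_out --deltas '[[[0,0,0.04],[0,0,0],-1],[[0,0,0.05],[0,0,0],-1],[[0,0,0.05],[0,0,0],-1],[[0,0,0.05],[0,0,0],-1],[[0,0,0.05],[0,0,0],-1],[[0,0,0.05],[0,0,0],-1],[[0,0,0.05],[0,0,0],-1],[[0,0,0.05],[0,0,0],-1],[[0,0,0.03],[0,0,0],-1],[[0,0,0],[0,0,0],-1]]'

```text
time: 18.52
ee_pos: [573.0, 46.9, 96.3]
tool_rot: [-3.139, 0.002, 1.555]
ft_force: [0.5, 0.0, -4.1]
opening: 15.4
```

```bash
python3 -c "
from h import *
go([573,47.2,70],89.4)"
```

```text
t 18.5 pos [573.   46.9  96.3] yaw 89.1 open 15.4 F [ 0.5  0.  -4.1] q7 0.87 q1 0.42
  shift [0.002 0.    0.175] turn [-0.02  0.02 -0.06]
```

Request:
carry_out --deltas '[[[0.001,0,0.04],[0,0,0],-1],[[0,0,0.04],[0,0,0],-1],[[0,0,0.04],[0,0,0],-1],[[0,0,0.04],[0,0,0],-1],[[0,0,0.04],[0,0,0],-1],[[0,0,0.03],[0,0,0],-1],[[0,0,0],[0,0,0],-1]]'

```text
time: 19.4
ee_pos: [573.3, 47.1, 59.6]
tool_rot: [-3.14, 0.002, 1.555]
ft_force: [0.2, -0.2, -5.1]
opening: 15.5
```

```bash
python3 -c "
from h import *
go([573,47.2,50],89.4)"
```

```text
t 19.4 pos [573.3  47.1  59.6] yaw 89.1 open 15.5 F [ 0.2 -0.2 -5.1] q7 0.83 q1 0.39
  shift [ 0.001 -0.002  0.064] turn [-0.02  0.02 -0.06]
```

Request:
carry_out --deltas '[[[0,0,0.02],[0,0,0],-1],[[0,0,0.02],[0,0,0],-1],[[0,0,0.015],[0,0,0],-1],[[0,0,0.01],[0,0,0],-1],[[0,0,0.005],[0,0,0],-1],[[0,0,0],[0,0,0],-1]]'

```text
time: 20.15
ee_pos: [573.9, 47.2, 51.1]
tool_rot: [3.142, 0.003, 1.555]
ft_force: [-0.0, -1.5, -4.0]
opening: 15.1
```

```bash
python3 -c "
from h import *
go([573,47.2,50],89.4)"
```

```text
t 20.1 pos [573.9  47.2  51.1] yaw 89.1 open 15.1 F [-0.  -1.5 -4. ] q7 0.82 q1 0.38
  shift [-0.    -0.006  0.007] turn [-0.    0.04 -0.07]
```

Request:
carry_out --deltas '[[[0,0,0.01],[0,0,0],-1],[[0,0,0.01],[0,0,0],-1],[[0,0,0],[0,0,0],-1]]'

```text
time: 20.52
ee_pos: [574.1, 47.3, 51.2]
tool_rot: [3.141, 0.006, 1.554]
ft_force: [0.3, 0.6, -5.0]
opening: 15.1
```

```bash
python3 -c "
from h import *
go([573,47.2,50],89.4)"
```

```text
t 20.5 pos [574.1  47.3  51.2] yaw 89.1 open 15.1 F [ 0.3  0.6 -5. ] q7 0.82 q1 0.37
  shift [-0.001 -0.007  0.008] turn [ 0.01  0.06 -0.07]
```

Request:
carry_out --deltas '[[[0,0,0.025],[0,0,0],-1],[[0,0,0.025],[0,0,0],-1]]'

```text
time: 20.78
ee_pos: [574.3, 47.1, 50.8]
tool_rot: [3.14, 0.012, 1.553]
ft_force: [-19.6, -8.1, 46.5]
opening: 15.4
```

```bash
python3 -c "
from h import *
go([573,47.2,50],89.4)"
```

```text
t 20.8 pos [574.3  47.1  50.8] yaw 89.0 open 15.4 F [-19.6  -8.1  46.5] q7 0.81 q1 0.37
  shift [ 0.001 -0.009  0.005] turn [ 0.01  0.13 -0.09]
```

Request:
carry_out --deltas '[[[0,0,-0.005],[0,0,0],-1],[[0,0,0],[0,0,0],-0.3],[[0,0,0],[0,0,0],0.0],[[0,0,0],[0,0,0],0.2],[[0,0,0],[0,0,0],0.2],[[0,0,0],[0,0,0],0.2]]'

```text
time: 21.52
ee_pos: [576.0, 47.6, 51.7]
tool_rot: [3.137, 0.01, 1.552]
ft_force: [-0.1, -1.0, -0.0]
opening: 51.5
```

```bash
python3 -c "
from h import *
go([573,47.2,200],89.4)"
```

```text
t 21.5 pos [576.   47.6  51.7] yaw 88.9 open 51.5 F [-0.1 -1.  -0. ] q7 0.81 q1 0.37
  shift [-0.013 -0.016 -0.988] turn [ 0.05  0.12 -0.09]
```

Request:
carry_out --deltas '[[[0,0,-0.05],[0,0,0],0.2],[[0,0,-0.1],[0,0,0],0.2],[[0,0,-0.15],[0,0,0],0.2],[[0,0,-0.2],[0,0,0],0.2],[[0,0,-0.2],[0,0,0],0.2],[[0,0,-0.2],[0,0,0],0.2],[[0,0,-0.15],[0,0,0],0.2],[[0,0,-0.05],[0,0,-0.5],0.2],[[0,0,0],[0,0,-1],0.2],[[0,0,0],[0,0,-1],0.2],[[0,0,0],[0,0,-1],0.2],[[0,0,0],[0,0,-1],0.2],[[0,0,0],[0,0,-1],0.2],[[0,0,0],[0,0,-1],0.2],[[0,0,0],[0,0,-1],0.2],[[0,0,0],[0,0,0],0.2]]'

```text
time: 23.52
ee_pos: [576.3, 53.6, 248.4]
tool_rot: [3.129, 0.025, 2.233]
ft_force: [0.4, 0.4, 0.4]
opening: 51.1
```

```bash
python3 -c "
from h import *
go([636,274,220],128)"
```

```text
t 23.5 pos [576.3  53.6 248.4] yaw 127.9 open 51.1 F [0.4 0.4 0.4] q7 1.6 q1 0.59
  shift [0.919 1.215 0.182] turn [ 0.15  0.29 -0.01]
```

Request:
carry_out --deltas '[[[0.04,0.05,0],[0.15,0.29,0],0.2],[[0.08,0.1,0.01],[0,0,0],0.2],[[0.09,0.12,0.015],[0,0,0],0.2],[[0.09,0.12,0.015],[0,0,0],0.2],[[0.09,0.12,0.015],[0,0,0],0.2],[[0.09,0.12,0.015],[0,0,0],0.2],[[0.09,0.12,0.015],[0,0,0],0.2],[[0.09,0.12,0.015],[0,0,0],0.2],[[0.09,0.12,0.015],[0,0,0],0.2],[[0.06,0.08,0.01],[0,0,0],0.2],[[0.02,0.03,0],[0,0,0],0.2],[[0,0,0],[0,0,0],0.2],[[0,0,0],[0,0,0],0.2]]'

```text
time: 25.15
ee_pos: [634.6, 264.0, 233.4]
tool_rot: [-3.137, -0.009, 2.216]
ft_force: [0.3, 0.5, 0.2]
opening: 51.3
```

```bash
python3 - <<'E'
from h import *
go([636,274,170],128)
T=cam('top');S=cam('side'); np.savez('t6.npz',**T);np.savez('s6.npz',**S)
a=cv2.resize(T['pixels'][160:260,275:345,::-1],None,fx=5.7,fy=5.7,interpolation=cv2.INTER_CUBIC)
b=cv2.resize(S['pixels'][190:280,190:370,::-1],None,fx=3.1,fy=3.1,interpolation=cv2.INTER_CUBIC)
b=cv2.resize(S['pixels'][170:320,200:370,::-1],None,fx=2.35,fy=2.35,interpolation=cv2.INTER_CUBIC)
im=np.zeros((570,800,3),np.uint8);im[:,:399]=a;im[:b.shape[0],400:400+b.shape[1]]=b[:,:400];cv2.imwrite('pics/v6.png',im)
E
```

```text
t 25.1 pos [634.6 264.  233.4] yaw 127.0 open 51.3 F [0.3 0.5 0.2] q7 1.31 q1 0.13
  shift [0.044 0.05  0.423] turn [-0.05 -0.11 -0.2 ]
```

View pics/v6.png

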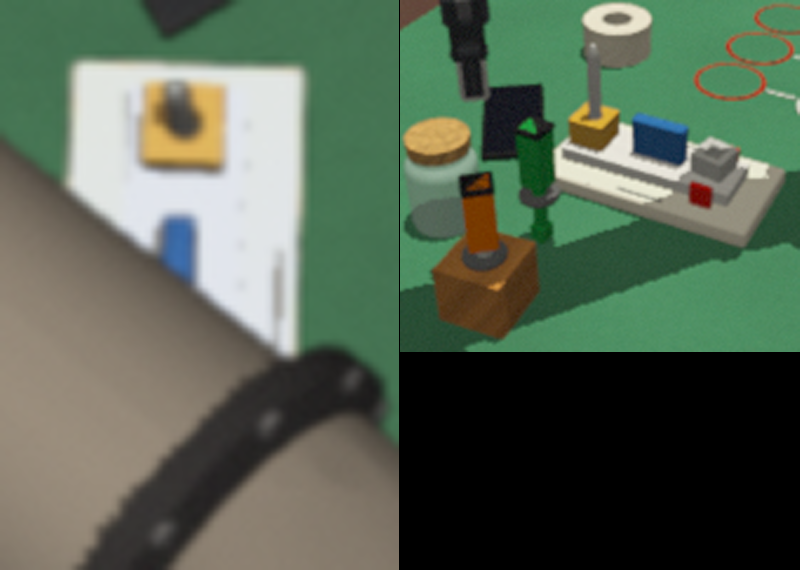

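Plate lies flat over the rod between the lugs (bushing (182,125) left crop, slab parallel to the base on the right). Now down on the key.

Request:
carry_out --deltas '[[[0.02,0.02,0.08],[-0.05,-0.1,-0.2],0.2],[[0.02,0.025,0.1],[0,0,0],0.2],[[0,0,0.1],[0,0,0],0.2],[[0,0,0.08],[0,0,0],0.2],[[0,0,0],[0,0,0],0.2],[[0,0,0],[0,0,0],0.2]]'

```text
time: 26.0
ee_pos: [635.8, 271.8, 174.1]
tool_rot: [-3.139, 0.0, 2.234]
ft_force: [-0.1, -0.1, 0.4]
opening: 51.2
```

```bash
python3 - <<'E'
from h import *
go([635,274.3,94],128)
E
```

```text
t 26.0 pos [635.8 271.8 174.1] yaw 128.0 open 51.2 F [-0.1 -0.1  0.4] q7 1.28 q1 0.1
  shift [0.017 0.007 0.534] turn [-0.03  0.   -0.  ]
```

Request:
carry_out --deltas '[[[0.015,0.006,0.05],[0,0,0],0.2],[[0,0,0.08],[0,0,0],0.2],[[0,0,0.08],[0,0,0],0.2],[[0,0,0.08],[0,0,0],0.2],[[0,0,0.08],[0,0,0],0.2],[[0,0,0.08],[0,0,0],0.2],[[0,0,0.04],[0,0,0],0.2],[[0,0,0],[0,0,0],0.2]]'

```text
time: 27.0
ee_pos: [635.2, 274.0, 95.4]
tool_rot: [-3.139, 0.0, 2.233]
ft_force: [-1.3, -0.2, -0.2]
opening: 51.3
```

```bash
python3 - <<'E'
from h import *
go([635,274.3,94],128)
E
```

```text
t 27.0 pos [635.2 274.   95.4] yaw 128.0 open 51.3 F [-1.3 -0.2 -0.2] q7 1.22 q1 0.07
  shift [0.002 0.    0.009] turn [-0.03  0.   -0.01]
```

Request:
carry_out --deltas '[[[0,0,0],[0,0,0],-1],[[0,0,0],[0,0,0],-1],[[0,0,0],[0,0,0],-1],[[0,0,0],[0,0,0],-1],[[0,0,0],[0,0,0],-1],[[0,0,0],[0,0,0],-1],[[0,0,0],[0,0,0],-1]]'

```text
time: 27.88
ee_pos: [635.4, 274.0, 96.0]
tool_rot: [-3.14, 0.001, 2.233]
ft_force: [-0.4, -0.1, -2.4]
opening: 25.1
```

```bash
python3 - <<'E'
from h import *
go([635,274.3,94],128)
E
```

```text
t 27.9 pos [635.4 274.   96. ] yaw 127.9 open 25.1 F [-0.4 -0.1 -2.4] q7 1.22 q1 0.07
  shift [ 0.003 -0.001  0.013] turn [-0.02  0.01 -0.01]
```

Request:
carry_out --deltas '[[[0,0,-0.04],[0,0,0],-1],[[0,0,-0.08],[0,0,0],-1],[[0,0,-0.12],[0,0,0],-1],[[0,0,-0.12],[0,0,0],-1],[[0,0,-0.12],[0,0,0],-1],[[0,0,-0.12],[0,0,0],-1],[[0,0,-0.12],[0,0,0],-1],[[0,0,-0.12],[0,0,0],-1],[[0,0,-0.12],[0,0,0],-1],[[0,0,-0.04],[0,0,0],-1],[[0,0,0],[0,0,0],-1]]'

```text
time: 29.25
ee_pos: [635.7, 274.9, 259.1]
tool_rot: [3.14, 0.001, 2.234]
ft_force: [0.0, -1.3, -2.1]
opening: 25.3
```

```bash
python3 - <<'E'
from h import *
go([511,48,255],128)
E
```

```text
t 29.2 pos [635.7 274.9 259.1] yaw 128.0 open 25.3 F [ 0.  -1.3 -2.1] q7 1.32 q1 0.11
  shift [-0.681 -1.586  0.025] turn [ 0.02  0.02 -0.  ]
```

```bash
python3 - <<'E'
from h import *
np.set_printoptions(suppress=True,precision=1)
S=dict(np.load('s3.npz')); f=lambda p:((p[0]+.5)/8.8-.5+265,(p[1]+.5)/8.8-.5+140)
c=[onz(S,*f(p),245.2)[:2] for p in((547,213),(626,172),(745,213),(662,258))]
for i in range(4):
    d=c[(i+1)%4]-c[i]; print(np.linalg.norm(d),(np.degrees(np.arctan2(d[1],d[0]))+45)%90-45)
print('ctr',np.mean(c,0))
S=cam('side','s7.png'); np.savez('s7.npz',**S)
T=cam('top','t7.png'); np.savez('t7.npz',**T)
a=cv2.resize(S['pixels'][210:260,315:365,::-1],None,fx=8,fy=8,interpolation=cv2.INTER_CUBIC)
b=cv2.resize(T['pixels'][205:255,280:330,::-1],None,fx=8,fy=8,interpolation=cv2.INTER_CUBIC)
cv2.imwrite('pics/v7.png',np.hstack([a,b]))
E
```

```text
32.343492399074634 -14.640157522105625
36.38207301854842 -15.179100302564422
34.04084644789092 -15.218896931815635
36.09419860808674 -17.87672784581022
ctr [510.3  47.2]
```

View pics/v7.png

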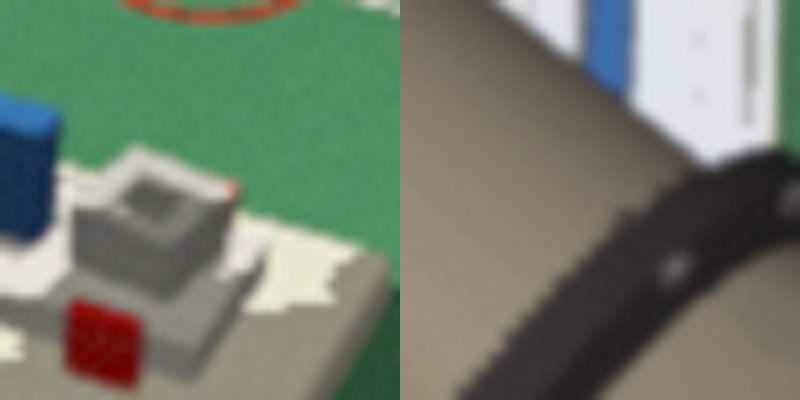

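```bash
python3 - <<'E'
from h import *
np.set_printoptions(suppress=True,precision=1)
S=dict(np.load('s7.npz')); f=lambda p:((p[0]+.5)/8-.5+315,(p[1]+.5)/8-.5+210)
c=[onz(S,*f(p),61)[:2] for p in((75,205),(135,146),(238,188),(176,248))]
for i in range(4):
    d=c[(i+1)%4]-c[i]; print(np.linalg.norm(d),(np.degrees(np.arctan2(d[1],d[0]))+45)%90-45)
print('ctr',np.mean(c,0), 'socket',onz(S,*f((155,197)),61))
# same side-view method on original scene: vertical edges of the head via corner tracing
S=dict(np.load('side0.npz'));g=cv2.cvtColor(S['pixels'],cv2.COLOR_RGB2HSV)
m=cv2.inRange(g,np.array([0,0,150]),np.array([180,60,255])); 
# top face of head in side0: bright patch
for th in (165,180,195,205):
    m=((g[:,:,2]>th)&(g[:,:,1]<60)).astype(np.uint8)[298:326,258:292]
    n,l,s,ct=cv2.connectedComponentsWithStats(m)
    for i in range(1,n):
        if 60<s[i,4]<400:
            p=np.argwhere(l==i)[:,::-1]+[258,298]; w=np.array([onz(S,u,v,41)[:2] for u,v in p],np.float32)
            print(th,s[i,4],cv2.minAreaRect(w))
T=dict(np.load('top0.npz'));g=cv2.cvtColor(T['pixels'],cv2.COLOR_RGB2HSV)
sat=g[216:236,203:226,1]; print(sat)
E
```

```text
36.81464927906392 -6.60014778541921
37.15866995696549 -11.29786482846984
36.8219919693501 -8.648367978181
35.84584373134402 -11.444363485986273
ctr [511.   46.8] socket [511.1  47.3  61. ]
165 207 ((526.2012329101562, 307.7152404785156), (36.606441497802734, 36.51213073730469), 85.1353988647461)
180 168 ((526.0961303710938, 307.9312438964844), (34.983055114746094, 34.689353942871094), 84.91421508789062)
195 97 ((525.7122192382812, 308.1563415527344), (31.39107322692871, 32.44267272949219), 85.83600616455078)
[[100  77  53  41  39  38  37  35  30  30  28  26  22  19  18  18  16  16
   16  14  14  16  20]
 [ 88  47  21  15  13  11  11  13  11  11  11  10  10  11  11  10  11  11
   11  11  11  12  17]
 [ 84  41  16   9   4   1   6   4   1   2   4   4   7   7   7   7   9  11
   11  11  11  11  18]
 [ 82  39  17   8   2  10  16  14  10   8   8   7   6   6   8   7   5   1
   11  14  11  12  18]
 [ 81  39  16   7   0  13  18  18  18  18  18  16  15  16  16  18  18  15
    2  15  11  11  17]
 [ 83  40  18   7   2  14  17  20  18  19  19  19  18  19  19  18  20  17
    2  12  12  12  17]
 [ 8
[... 654 characters left out ...]
 10  11  11  12  16]
 [ 92  54  20  10  16  17  19  18  19  18  18  18  17  18  17  17  18   5
   10  11  11  11  16]
 [ 94  62  24   8  11  13  14  14  16  17  19  18  18  15  17  18  17   5
   10  11  11  12  15]
 [ 96  67  26  13   9   8   5   1   2   6   7   7   8  12  12  13   6   6
   12  10  11  12  14]
 [ 97  63  26  14  11  10  10  10   9   8   8   9   8   9   7   8  11  16
   13  11  11  11  12]
 [ 95  66  27  13  11  12  11  11  10  10  11  11  11  11  11  11  12  11
   12  11  12  11  14]
 [ 98  64  25  12  11  11  11  11  10  11  11  12  11  12  12  12  12  11
   11  11  11  11  12]
 [ 96  64  25  12  11  12  12  14  17  17  17  17  16  15  11  10  12  12
   12  11  11  12  14]]
```

Side crop: the socket mouth at (155,197), world about (511,47.5). The head is turned about -10°, so I want tool yaw 170°. Carrying the key over.

Request:
carry_out --deltas '[[[-0.03,-0.07,0],[0,0,0],-1],[[-0.05,-0.13,0],[0,0,0],-1],[[-0.06,-0.14,0],[0,0,0],-1],[[-0.06,-0.14,0],[0,0,0],-1],[[-0.06,-0.14,0],[0,0,0],-1],[[-0.06,-0.14,0],[0,0,0],-1],[[-0.06,-0.14,0],[0,0,0],-1],[[-0.06,-0.14,0],[0,0,0],-1],[[-0.06,-0.14,0],[0,0,0],-1],[[-0.06,-0.14,0],[0,0,0],-1],[[-0.06,-0.13,0],[0,0,0],-1],[[-0.04,-0.08,0],[0,0,0],-1],[[0,0,0],[0,0,0],-1],[[0,0,0],[0,0,0],-1]]'

```text
time: 31.1
ee_pos: [501.9, 37.6, 250.3]
tool_rot: [-3.123, 0.0, 2.228]
ft_force: [0.2, -0.4, -2.4]
opening: 25.5
```

Request:
carry_out --deltas '[[[0,0,0],[0,0,-0.7],-1],[[0,0,0],[0,0,-1],-1],[[0,0,0],[0,0,-1],-1],[[0,0,0],[0,0,-1],-1],[[0,0,0],[0,0,-1],-1],[[0,0,0],[0,0,-1],-1],[[0,0,0],[0,0,-1],-1],[[0,0,0],[0,0,-1],-1],[[0,0,0],[0,0,-0.4],-1],[[0,0,0],[0,0,0],-1],[[0,0,0],[0,0,0],-1]]'

```text
time: 32.48
ee_pos: [502.8, 45.9, 250.2]
tool_rot: [-3.133, -0.013, 2.966]
ft_force: [0.1, -0.4, -1.4]
opening: 25.4
```

```bash
python3 - <<'E'
from h import *
go([511.2,48,210],170)
E
```

```text
t 32.5 pos [502.8  45.9 250.2] yaw 169.9 open 25.4 F [ 0.1 -0.4 -1.4] q7 2.27 q1 0.8
  shift [-0.056  0.026  0.267] turn [-0.1  -0.14 -0.01]
```

Request:
carry_out --deltas '[[[-0.02,0.01,0.04],[-0.1,-0.14,0],-1],[[-0.02,0.01,0.08],[0,0,0],-1],[[-0.01,0,0.08],[0,0,0],-1],[[0,0,0.08],[0,0,0],-1],[[0,0,0.08],[0,0,0],-1],[[0,0,0.08],[0,0,0],-1],[[0,0,0.04],[0,0,0],-1],[[0,0,0],[0,0,0],-1],[[0,0,0],[0,0,0],-1]]'

```text
time: 33.6
ee_pos: [510.8, 47.3, 172.1]
tool_rot: [-3.141, -0.001, 2.965]
ft_force: [-0.2, 0.1, -1.8]
opening: 25.6
```

```bash
python3 - <<'E'
from h import *
go([511.2,48,167],170)
E
```

```text
t 33.6 pos [510.8  47.3 172.1] yaw 169.9 open 25.6 F [-0.2  0.1 -1.8] q7 2.18 q1 0.71
  shift [-0.002  0.005  0.034] turn [-0.   -0.01 -0.03]
```

```bash
python3 - <<'E'
from h import *
S=cam('side'); np.savez('s8.npz',**S)
print('pred tip',proj(S,[510.8,47.3,78.1]),'pred mouth',proj(S,[511.2,48,61]))
a=cv2.resize(S['pixels'][185:255,305:365,::-1],None,fx=8,fy=8,interpolation=cv2.INTER_CUBIC)
cv2.imwrite('pics/v8.png',a)
E
```

```text
pred tip [334.3591688  228.28772846] pred mouth [333.7941988  234.32518103]
```

View pics/v8.png

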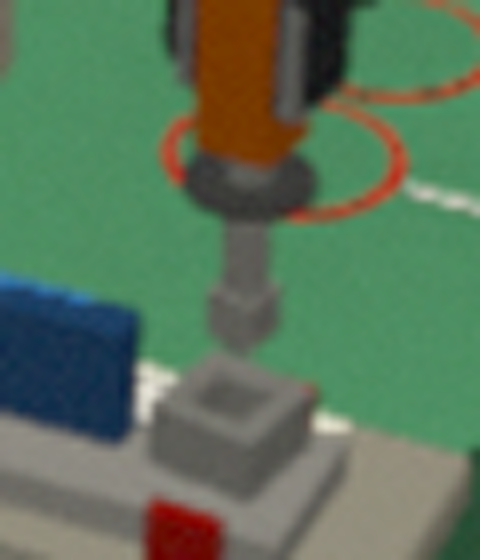

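Tip at crop (238,350) and mouth centre (233,398) agree with the predictions to within a pixel. Inserting.

Request:
carry_out --deltas '[[[-0.002,0.005,0.03],[0,0,0],-1],[[0,0,0.03],[0,0,0],-1],[[0,0,0.03],[0,0,0],-1],[[0,0,0.02],[0,0,0],-1],[[0,0,0],[0,0,0],-1],[[0,0,0],[0,0,0],-1]]'

```text
time: 34.4
ee_pos: [511.6, 48.0, 155.0]
tool_rot: [-3.141, 0.0, 2.964]
ft_force: [-0.6, -0.3, -2.8]
opening: 25.5
```

```bash
python3 - <<'E'
from h import *
go([511.2,48,137],170)
E
```

```text
t 34.4 pos [511.6  48.  155. ] yaw 169.8 open 25.5 F [-0.6 -0.3 -2.8] q7 2.16 q1 0.69
  shift [ 0.003 -0.001  0.12 ] turn [-0.    0.   -0.03]
```

Request:
carry_out --deltas '[[[0.002,0,0.02],[0,0,0],-1],[[0,0,0.03],[0,0,0],-1],[[0,0,0.02],[0,0,0],-1],[[0,0,0],[0,0,0],-1]]'

```text
time: 34.9
ee_pos: [512.3, 48.1, 144.5]
tool_rot: [3.141, 0.002, 2.964]
ft_force: [-0.1, 0.1, -1.5]
opening: 25.5
```

```bash
python3 - <<'E'
from h import *
go([511.2,48,137],170)
E
```

```text
t 34.9 pos [512.3  48.1 144.5] yaw 169.8 open 25.5 F [-0.1  0.1 -1.5] q7 2.14 q1 0.68
  shift [ 0.007 -0.002  0.05 ] turn [ 0.    0.02 -0.04]
```

Request:
carry_out --deltas '[[[0.004,0,0.02],[0,0.02,0],-1],[[0.002,0,0.02],[0,0,0],-1],[[0,0,0.02],[0,0,0],-1],[[0,0,0],[0,0,0],-1]]'

```text
time: 35.4
ee_pos: [512.4, 48.4, 136.4]
tool_rot: [-3.141, 0.002, 2.963]
ft_force: [-1.3, -1.3, 3.6]
opening: 25.3
```

```bash
python3 - <<'E'
from h import *
go([511.2,48,137],170)
E
```

```text
t 35.4 pos [512.4  48.4 136.4] yaw 169.8 open 25.3 F [-1.3 -1.3  3.6] q7 2.13 q1 0.67
  shift [ 0.008 -0.004 -0.004] turn [-0.    0.03 -0.04]
```

Request:
carry_out --deltas '[[[0,0,0.002],[0,0,0],-1],[[0,0,0.002],[0,0,0],-1],[[0,0,0.002],[0,0,0],-1],[[0,0,0],[0,0,0.4],-1],[[0,0,0.001],[0,0,0.7],-1],[[0,0,0.001],[0,0,0.7],-1],[[0,0,0.001],[0,0,0.7],-1],[[0,0,0.001],[0,0,0.7],-1]]'

```text
time: 36.4
ee_pos: [512.8, 47.5, 136.3]
tool_rot: [-3.139, 0.004, 2.674]
ft_force: [-1.7, -1.6, 3.5]
opening: 25.7
```

```bash
python3 - <<'E'
from h import *
go([511.8,48.2,136],170)
print(np.degrees(np.array(ctrl.get_state()['tool_rot'])), ctrl.get_state()['wrist_torque'])
E
```

```text
t 36.4 pos [512.8  47.5 136.3] yaw 153.2 open 25.7 F [-1.7 -1.6  3.5] q7 1.88 q1 0.63
  shift [0.008 0.001 0.002] turn [-0.04  0.05 -3.36]
[-179.84075625    0.25170161  153.21330319] [-0.26927265  0.16979256  0.14013391]
```

Request:
carry_out --deltas '[[[0.003,0,0.001],[-0.03,0.05,0.8],-1],[[0.003,0,0.001],[0,0,0.8],-1],[[0,0,0.001],[0,0,0.8],-1],[[0,0,0.001],[0,0,0.8],-1],[[0,0,0.001],[0,0,0.8],-1],[[0,0,0.001],[0,0,0.8],-1],[[0,0,0.001],[0,0,0.8],-1],[[0,0,0.001],[0,0,0.8],-1],[[0,0,0.001],[0,0,0.8],-1],[[0,0,0.001],[0,0,0.8],-1]]'

```text
time: 37.65
ee_pos: [512.2, 47.8, 135.1]
tool_rot: [3.141, 0.003, 1.953]
ft_force: [-1.4, -0.6, 3.7]
opening: 25.4
```

```bash
python3 - <<'E'
from h import *
go([511.8,48.2,135],90)
E
```

```text
t 37.6 pos [512.2  47.8 135.1] yaw 111.9 open 25.4 F [-1.4 -0.6  3.7] q7 1.26 q1 0.53
  shift [ 0.003 -0.001  0.001] turn [0.02 0.03 4.38]
```

Very clean; continuing.

Request:
carry_out --deltas '[[[0.002,0,0.001],[0.02,0.03,0.8],-1],[[0,0,0.001],[0,0,0.8],-1],[[0,0,0.001],[0,0,0.8],-1],[[0,0,0.001],[0,0,0.8],-1],[[0,0,0.001],[0,0,0.8],-1],[[0,0,0.001],[0,0,0.8],-1],[[0,0,0.001],[0,0,0.8],-1],[[0,0,0.001],[0,0,0.8],-1],[[0,0,0.001],[0,0,0.8],-1],[[0,0,0.001],[0,0,0.8],-1],[[0,0,0.001],[0,0,0.8],-1],[[0,0,0.001],[0,0,0.8],-1]]'

```text
time: 39.15
ee_pos: [511.8, 48.5, 133.7]
tool_rot: [3.139, 0.002, 1.088]
ft_force: [0.2, -0.6, 2.9]
opening: 25.6
```

```bash
python3 - <<'E'
from h import *
go([511.8,48.2,134],0)
E
```

```text
t 39.1 pos [511.8  48.5 133.7] yaw 62.3 open 25.6 F [ 0.2 -0.6  2.9] q7 0.51 q1 0.38
  shift [-0.002  0.001 -0.002] turn [ 0.03  0.   12.47]
```

Request:
carry_out --deltas '[[[0,0,0.001],[0.03,0,0.8],-1],[[0,0,0.001],[0,0,0.8],-1],[[0,0,0.001],[0,0,0.8],-1],[[0,0,0.001],[0,0,0.8],-1],[[0,0,0.001],[0,0,0.8],-1],[[0,0,0.001],[0,0,0.8],-1],[[0,0,0.001],[0,0,0.8],-1],[[0,0,0.001],[0,0,0.8],-1],[[0,0,0.001],[0,0,0.8],-1],[[0,0,0.001],[0,0,0.8],-1],[[0,0,0.001],[0,0,0.8],-1]]'

```text
time: 40.52
ee_pos: [511.9, 49.1, 132.5]
tool_rot: [3.139, -0.001, 0.295]
ft_force: [-0.9, -0.9, 3.3]
opening: 25.6
```

```bash
python3 - <<'E'
from h import *
go([511.8,48.2,132],0)
print(ctrl.get_state()['wrist_torque'])
E
```

```text
t 40.5 pos [511.9  49.1 132.5] yaw 16.9 open 25.6 F [-0.9 -0.9  3.3] q7 -0.19 q1 0.24
  shift [-0.003  0.005  0.003] turn [ 0.03 -0.01  3.38]
[-0.26653669  0.11851753  0.21189538]
```

Request:
carry_out --deltas '[[[-0.003,0.004,0.001],[0.03,0,0.6],-1],[[0,0,0.001],[0,0,0.6],-1],[[0,0,0.001],[0,0,0.6],-1],[[0,0,0.001],[0,0,0.6],-1],[[0,0,0.001],[0,0,0.6],-1],[[0,0,0.001],[0,0,0.6],-1]]'

```text
time: 41.28
ee_pos: [512.0, 49.1, 131.9]
tool_rot: [-3.141, -0.003, -0.029]
ft_force: [-0.2, -0.1, 3.3]
opening: 25.3
```

```bash
python3 - <<'E'
from h import *
go([511.8,48.2,132],-8)
print(ctrl.get_state()['wrist_torque'])
E
```

```text
t 41.3 pos [512.   49.1 131.9] yaw -1.6 open 25.3 F [-0.2 -0.1  3.3] q7 -0.48 q1 0.18
  shift [-0.001  0.006 -0.   ] turn [-0.   -0.03  1.27]
[-0.31149504  0.11485959  0.14866097]
```

Request:
carry_out --deltas '[[[0,0.003,0.001],[0,0,0.5],-1],[[0,0,0.001],[0,0,0.5],-1],[[0,0,0.001],[0,0,0.5],-1],[[0,0,0.001],[0,0,0.5],-1],[[0,0,0],[0,0,0],-1]]'

```text
time: 41.9
ee_pos: [512.0, 49.2, 131.7]
tool_rot: [-3.141, -0.004, -0.208]
ft_force: [-0.1, -1.6, 3.1]
opening: 25.1
```

```bash
python3 - <<'E'
from h import *
go([511.8,48.2,132],-8)
print(ctrl.get_state()['wrist_torque'])
E
```

```text
t 41.9 pos [512.   49.2 131.7] yaw -11.9 open 25.1 F [-0.1 -1.6  3.1] q7 -0.64 q1 0.15
  shift [-0.     0.007 -0.002] turn [-0.01 -0.05 -0.78]
[-0.3339205   0.06241262  0.21859324]
```

Request:
carry_out --deltas '[[[0,0.003,0.001],[0,0,0.5],-1],[[0,0,0.001],[0,0,0.5],-1],[[0,0,0.001],[0,0,0.5],-1]]'

```text
time: 42.28
ee_pos: [511.9, 50.8, 131.7]
tool_rot: [-3.139, -0.005, -0.333]
ft_force: [-2.7, 2.2, 4.3]
opening: 25.3
```

```bash
python3 - <<'E'
from h import *
go([511.8,48.2,132],-8)
print(ctrl.get_state()['wrist_torque'])
E
```

```text
t 42.3 pos [511.9  50.8 131.7] yaw -19.1 open 25.3 F [-2.7  2.2  4.3] q7 -0.76 q1 0.12
  shift [ 0.005  0.017 -0.002] turn [-0.02 -0.06 -2.22]
[0.46803611 0.37034671 0.99462288]
```

Torque jumped to about 1 N m, so that is the stop. Easing back and checking the screw.

Request:
carry_out --deltas '[[[0.003,0.01,0],[0,0,-0.7],-1],[[0,0.004,-0.005],[0,-0.05,-0.4],-1],[[0,0,-0.03],[0,0,0],-1],[[0,0,-0.04],[0,0,0],-1],[[0,0,-0.05],[0,0,0],-1],[[0,0,-0.06],[0,0,0],-1],[[0,0,-0.06],[0,0,0],-1],[[0,0,0],[0,0,0],-1]]'

```text
time: 43.28
ee_pos: [511.9, 51.2, 169.2]
tool_rot: [-3.135, -0.002, -0.232]
ft_force: [-1.1, 0.3, -2.9]
opening: 25.2
```

```bash
python3 - <<'E'
from h import *
go([635.4,274,255],38)
S=cam('side'); np.savez('s9.npz',**S)
a=cv2.resize(S['pixels'][160:260,270:370,::-1],None,fx=6,fy=6,interpolation=cv2.INTER_CUBIC)
cv2.imwrite('pics/v9.png',a)
E
```

```text
t 43.3 pos [511.9  51.2 169.2] yaw -13.3 open 25.2 F [-1.1  0.3 -2.9] q7 -0.62 q1 0.17
  shift [ 0.461 -1.638 -0.56 ] turn [ -0.06  -0.05 -10.26]
```

View pics/v9.png

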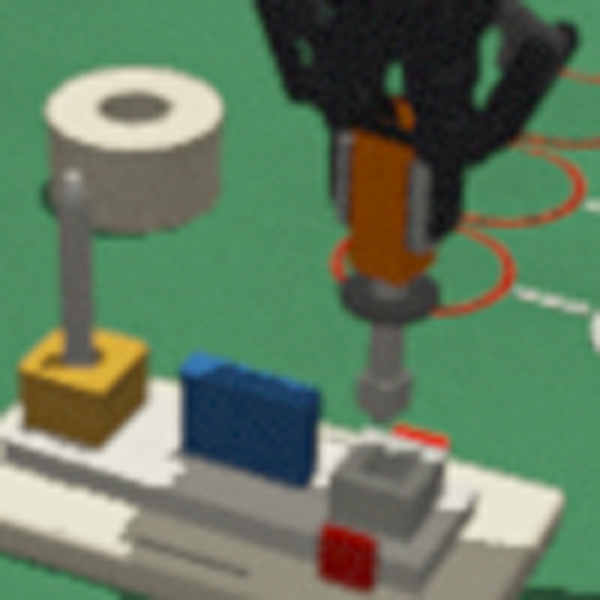

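The screw head (390,480) now stands square to the slab, the plate is flat and the key clear. Back to the holder.

Request:
carry_out --deltas '[[[0,0,-0.1],[-0.06,-0.05,0],-1],[[0,0,-0.12],[0,0,0],-1],[[0,0,-0.12],[0,0,0],-1],[[0,0,-0.12],[0,0,0],-1],[[0,0,-0.1],[0,0,0],-1],[[0.03,-0.1,0],[0,0,0],-1],[[0.04,-0.14,0],[0,0,0],-1],[[0.04,-0.15,0],[0,0,0],-1],[[0.04,-0.15,0],[0,0,0],-1],[[0.04,-0.15,0],[0,0,0],-1],[[0.04,-0.15,0],[0,0,0],-1],[[0.04,-0.15,0],[0,0,0],-1],[[0.04,-0.15,0],[0,0,0],-1],[[0.04,-0.15,0],[0,0,0],-1],[[0.04,-0.14,0],[0,0,0],-1],[[0.02,-0.1,0],[0,0,0],-1],[[0,0,0],[0,0,0],-1],[[0,0,0],[0,0,0],-1]]'

```text
time: 45.58
ee_pos: [621.2, 276.7, 238.1]
tool_rot: [3.135, 0.027, -0.228]
ft_force: [0.2, -0.3, -2.3]
opening: 25.5
```

```bash
python3 - <<'E'
from h import *
go([635.2,274,175],-13)
E
```

```text
t 45.6 pos [621.2 276.7 238.1] yaw -13.1 open 25.5 F [ 0.2 -0.3 -2.3] q7 -0.93 q1 -0.17
  shift [ 0.106 -0.007  0.418] turn [ 0.08  0.3  -0.02]
```

Request:
carry_out --deltas '[[[0.04,-0.003,0],[0.04,0.15,0],-1],[[0.04,-0.003,0.03],[0.04,0.15,0],-1],[[0.02,0,0.07],[0,0,0],-1],[[0,0,0.1],[0,0,0],-1],[[0,0,0.1],[0,0,0],-1],[[0,0,0.08],[0,0,0],-1],[[0,0,0],[0,0,0],-1],[[0,0,0],[0,0,0],-1]]'

```text
time: 46.58
ee_pos: [636.6, 270.8, 175.7]
tool_rot: [3.139, -0.0, -0.231]
ft_force: [0.2, -0.7, -2.1]
opening: 25.2
```

```bash
python3 - <<'E'
from h import *
go([635.2,274.2,165],-13)
S=cam('side'); np.savez('s10.npz',**S)
a=cv2.resize(S['pixels'][215:315,190:280,::-1],None,fx=6,fy=6,interpolation=cv2.INTER_CUBIC)
cv2.imwrite('pics/v10.png',a)
p=np.array(ctrl.get_state()['ee_pos'])-[0,0,94]; print(proj(S,p),(proj(S,p)-[190,215]+.5)*6-.5, 'mouth',(proj(S,[634.8,274.5,58])-[190,215]+.5)*6-.5)
E
```

```text
t 46.6 pos [636.6 270.8 175.7] yaw -13.2 open 25.2 F [ 0.2 -0.7 -2.1] q7 -0.95 q1 -0.18
  shift [-0.014 -0.02   0.071] turn [ 0.02 -0.   -0.05]
[234.95620027 267.99079845] [272.2372016  320.44479072] mouth [276.31916701 382.41777446]
```

View pics/v10.png

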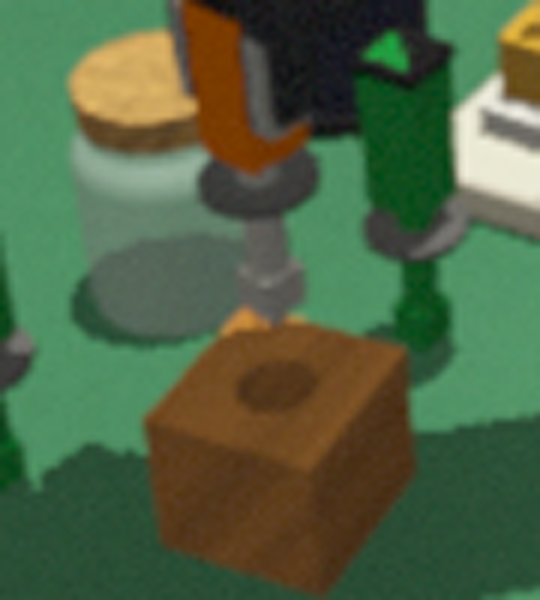

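Hole at (278,386), tip at (270,322), both as predicted. Correcting about 4 mm and lowering.

Request:
carry_out --deltas '[[[-0.012,-0.018,0.01],[0,0,0],-1],[[0,0,0.03],[0,0,0],-1],[[0,0,0.03],[0,0,0],-1],[[0,0,0.02],[0,0,0],-1],[[0,0,0],[0,0,0],-1]]'

```text
time: 47.25
ee_pos: [635.8, 274.4, 162.4]
tool_rot: [3.141, -0.002, -0.231]
ft_force: [-0.4, -0.8, -2.0]
opening: 25.4
```

```bash
python3 - <<'E'
from h import *
go([635.2,274.2,96],-13)
E
```

```text
t 47.2 pos [635.8 274.4 162.4] yaw -13.2 open 25.4 F [-0.4 -0.8 -2. ] q7 -0.96 q1 -0.19
  shift [-0.004  0.002  0.443] turn [ 0.01 -0.02 -0.05]
```

Request:
carry_out --deltas '[[[-0.003,0,0.04],[0,0,0],-1],[[0,0,0.05],[0,0,0],-1],[[0,0,0.06],[0,0,0],-1],[[0,0,0.06],[0,0,0],-1],[[0,0,0.06],[0,0,0],-1],[[0,0,0.06],[0,0,0],-1],[[0,0,0.03],[0,0,0],-1],[[0,0,0.015],[0,0,0],-1],[[0,0,0],[0,0,0],-1]]'

```text
time: 48.38
ee_pos: [635.2, 274.4, 101.5]
tool_rot: [3.14, -0.001, -0.231]
ft_force: [0.1, 0.4, -1.0]
opening: 25.3
```

```bash
python3 - <<'E'
from h import *
go([635.2,274.2,96],-13)
E
```

```text
t 48.4 pos [635.2 274.4 101.5] yaw -13.2 open 25.3 F [ 0.1  0.4 -1. ] q7 -0.99 q1 -0.2
  shift [0.    0.001 0.037] turn [ 0.02 -0.01 -0.05]
```

Request:
carry_out --deltas '[[[0,0,0.015],[0,0,0],-1],[[0,0,0.012],[0,0,0],-1],[[0,0,0.012],[0,0,0],-1],[[0,0,0],[0,0,0],-1]]'

```text
time: 48.88
ee_pos: [635.7, 274.8, 96.2]
tool_rot: [3.141, -0.002, -0.231]
ft_force: [0.0, -0.0, -1.7]
opening: 25.2
```

```bash
python3 - <<'E'
from h import *
go([635.2,274.2,96],-13)
E
```

```text
t 48.9 pos [635.7 274.8  96.2] yaw -13.2 open 25.2 F [ 0.  -0.  -1.7] q7 -0.99 q1 -0.2
  shift [-0.002  0.004  0.001] turn [ 0.   -0.02 -0.05]
```

Request:
carry_out --deltas '[[[0,0,0.01],[0,0,0],-1],[[0,0,0.01],[0,0,0],-1],[[0,0,0],[0,0,0],-1],[[0,0,0],[0,0,0],-0.2],[[0,0,0],[0,0,0],0],[[0,0,0],[0,0,0],0.2],[[0,0,0],[0,0,0],0.2],[[0,0,0],[0,0,0],0.2]]'

```text
time: 49.88
ee_pos: [636.8, 275.2, 96.8]
tool_rot: [-3.141, -0.005, -0.232]
ft_force: [0.0, -0.8, 0.2]
opening: 51.3
```

```bash
python3 - <<'E'
from h import *
go([635.2,274.2,250],-13)
E
```

```text
t 49.9 pos [636.8 275.2  96.8] yaw -13.3 open 51.3 F [ 0.  -0.8  0.2] q7 -0.99 q1 -0.2
  shift [-0.004  0.008 -1.021] turn [-0.01 -0.05 -0.05]
```

Request:
carry_out --deltas '[[[0,0,-0.05],[0,0,0],0.2],[[0,0,-0.1],[0,0,0],0.2],[[0,0,-0.15],[0,0,0],0.2],[[0,0,-0.2],[0,0,0],0.2],[[0,0,-0.2],[0,0,0],0.2],[[0,0,-0.15],[0,0,0],0.2],[[-0.01,0.12,0],[0,0,0],0.2],[[-0.03,0.23,0],[0,0,0],0.2],[[-0.03,0.23,0],[0,0,0],0.2],[[-0.03,0.23,0],[0,0,0],0.2],[[-0.03,0.23,0],[0,0,0],0.2],[[-0.03,0.23,0],[0,0,0],0.2],[[-0.03,0.23,0],[0,0,0],0.2],[[-0.03,0.23,0],[0,0,0],0.2],[[-0.03,0.23,0],[0,0,0],0.2],[[-0.03,0.23,0],[0,0,0],0.2],[[-0.03,0.23,0],[0,0,0],0.2],[[-0.01,0.1,0],[0,0,0],0.2],[[0,0,0],[0,0,0],0.2]]'

```text
time: 52.25
ee_pos: [484.0, -106.7, 226.3]
tool_rot: [3.135, 0.003, -0.244]
ft_force: [-0.0, 0.2, 0.3]
opening: 51.1
```

```bash
python3 - <<'E'
from seg import *
np.set_printoptions(suppress=True,precision=1)
go([450,-190,200],0)
T=cam('top','t11.png');S=cam('side','s11.png'); np.savez('t11.npz',**T);np.savez('s11.npz',**S)
a=cv2.resize(T['pixels'][165:295,180:480,::-1],None,fx=2.66,fy=2.66,interpolation=cv2.INTER_CUBIC)
b=cv2.resize(S['pixels'][140:240,310:440,::-1],None,fx=2.5,fy=2.5,interpolation=cv2.INTER_CUBIC)
c=cv2.resize(S['pixels'][215:315,190:350,::-1],None,fx=2.5,fy=2.5,interpolation=cv2.INTER_CUBIC)
im=np.zeros((600,800,3),np.uint8); im[:345,:798]=a[:345]; im[346:346+250,:325]=b; im[346:596,400:800]=c
cv2.imwrite('pics/v11.png',im)
# dark bottle mouths in top view
for x in blobs(T,(0,0,20),(180,110,130),(375,245,480,285),8): print(x[:3])
for x in blobs(S,(0,0,20),(180,140,90),(370,140,430,215),4): print(x[:3])
E
```

```text
t 52.2 pos [ 484.  -106.7  226.3] yaw -14.0 open 51.1 F [-0.   0.2  0.3] q7 -0.27 q1 0.45
  shift [-0.1  0.6  0.2] turn [ 0.1  0.1 -2.8]
(996, [456.0, 268.6], [421, 245, 59, 40])
(635, [385.9, 269.0], [375, 245, 25, 40])
(178, [444.5, 260.6], [438, 249, 23, 28])
(43, [440.6, 246.9], [437, 245, 13, 7])
(33, [467.5, 264.8], [465, 262, 6, 7])
(868, [398.6, 150.8], [370, 140, 60, 23])
(28, [421.6, 140.3], [411, 140, 19, 2])
(9, [393.8, 180.6], [392, 180, 5, 2])
(8, [403.6, 166.6], [402, 166, 5, 2])
(4, [376.5, 213.5], [376, 213, 2, 2])
```

View pics/v11.png

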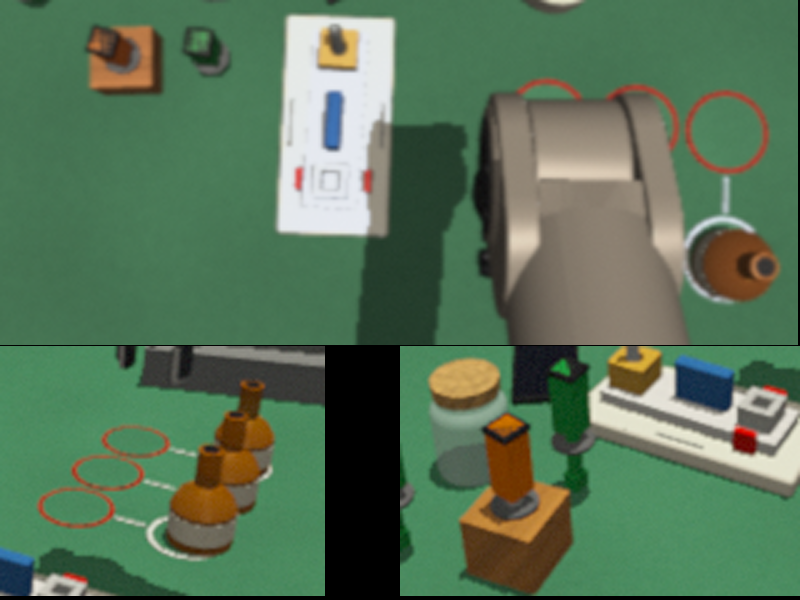

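Key upright in the holder, plate seated, screw square. Three bottles still wait with mouths at side-crop (210,452), (235,413), (256,384). I have one viewing left, so the rest is numeric.

```bash
python3 - <<'E'
from seg import *
np.set_printoptions(suppress=True,precision=1)
T=dict(np.load('top0.npz'));S=dict(np.load('s11.npz'))
tp=[(391.9,263.0),(430.4,264.7),(467.6,264.5)]; sp=[(393.8,180.6),(403.6,166.6),(412.0,155.4)]
for a,b in zip(tp,sp):
    print('tri',*two(T,a,S,b),'top@115',onz(T,*a,115)[:2],'side@115',onz(S,*b,115)[:2])
# refine mouths: dark, low-sat pixels inside neck
g=cv2.cvtColor(T['pixels'],cv2.COLOR_RGB2HSV)
for a in tp:
    u,v=map(int,np.round(a)); w=g[v-5:v+6,u-5:u+6].astype(int); m=(w[:,:,1]<110)&(w[:,:,2]<130); q=np.argwhere(m); print(len(q),q.mean(0)[::-1]+[u-5,v-5])
# filling circles by ellipse fit in both views
for n,C,roi in(('top',T,(365,190,475,235)),('side',dict(np.load('side0.npz')),(320,165,385,215))):
    g=cv2.cvtColor(C['pixels'],cv2.COLOR_RGB2HSV); m=cv2.inRange(g,np.array([0,130,90]),np.array([9,255,255])); z=np.zeros_like(m); u0,v0,u1,v1=roi; z[v0:v1,u0:u1]=m[v0:v1,u0:u1]
    k,l,s,ct=cv2.connectedComponentsWithStats(z)
    for i in range(1,k):
        if s[i,4]>40:
            w=np.array([onz(C,x,y,0)[:2] for y,x in np.argwhere(l==i)],np.float32); (c,r,_)=cv2.fitEllipse(w); print(n,s[i,4],np.round(c,1),np.round(r,1))
E
```

```text
tri [ 431.2 -182.2  117. ] 0.0676164792072992 top@115 [ 431.1 -182.6] side@115 [ 432.  -186.2]
tri [ 428.4 -282.4  117.3] 0.8123747433636995 top@115 [ 428.7 -282.9] side@115 [ 428.9 -287.6]
tri [ 427.8 -381.2  114.4] 6.75582230289246 top@115 [ 431.1 -380.2] side@115 [ 424.4 -381.1]
38 [391.8 262.8]
41 [430.5 264.8]
55 [469.4 264.2]
top 161 [ 584.8 -185.6] [87.4 87.8]
top 161 [ 580.3 -285.6] [87.5 87.7]
top 146 [ 575.8 -385.6] [87.2 87.4]
```

Request:
carry_out --deltas '[[[0,0,0],[0.1,0.1,-0.9],0.2],[[0,0,0],[0,0,-0.9],0.2],[[0,0,0],[0,0,-0.8],0.2],[[-0.05,0.07,0.03],[0,0,0],0.2],[[-0.08,0.12,0.05],[0,0,0],0.2],[[-0.08,0.12,0.05],[0,0,0],0.2],[[-0.08,0.12,0.05],[0,0,0],0.2],[[-0.05,0.06,0.03],[0,0,0],0.2],[[0,0,0],[0,0,0],0.2],[[0,0,0],[0,0,0],0.2]]'

```text
time: 53.6
ee_pos: [435.3, -170.8, 192.1]
tool_rot: [-3.135, -0.008, 0.002]
ft_force: [0.5, 0.7, 0.7]
opening: 50.9
```

```bash
python3 - <<'E'
from h import *
go([431,-183,90],0)
E
```

```text
t 53.6 pos [ 435.3 -170.8  192.1] yaw 0.1 open 50.9 F [0.5 0.7 0.7] q7 0.14 q1 0.61
  shift [-0.034  0.086  0.68 ] turn [-0.07 -0.09  0.03]
```

Request:
carry_out --deltas '[[[-0.015,0.04,0.03],[-0.07,-0.09,0],0.2],[[-0.01,0.035,0.08],[0,0,0],0.2],[[0,0,0.1],[0,0,0],0.2],[[0,0,0],[0,0,0],0.2],[[0,0,0],[0,0,0],0.2]]'

```text
time: 54.22
ee_pos: [432.3, -181.3, 158.0]
tool_rot: [-3.141, 0.0, 0.005]
ft_force: [-0.0, -0.0, 0.3]
opening: 51.3
```

```bash
python3 - <<'E'
from h import *
go([431,-183,90],0)
E
```

```text
t 54.2 pos [ 432.3 -181.3  158. ] yaw 0.3 open 51.3 F [-0.  -0.   0.3] q7 0.13 q1 0.61
  shift [-0.009  0.011  0.454] turn [-0.01  0.    0.05]
```

Request:
carry_out --deltas '[[[-0.009,0.01,0.05],[0,0,0],0.2],[[0,0,0.08],[0,0,0],0.2],[[0,0,0.08],[0,0,0],0.2],[[0,0,0.08],[0,0,0],0.2],[[0,0,0.08],[0,0,0],0.2],[[0,0,0.04],[0,0,0],0.2],[[0,0,0],[0,0,0],0.2],[[0,0,0],[0,0,0],0.2]]'

```text
time: 55.22
ee_pos: [431.1, -182.7, 92.1]
tool_rot: [-3.141, 0.0, 0.005]
ft_force: [0.4, -0.8, 0.9]
opening: 51.4
```

```bash
python3 - <<'E'
from h import *
go([431,-183,90],0)
E
```

```text
t 55.2 pos [ 431.1 -182.7   92.1] yaw 0.3 open 51.4 F [ 0.4 -0.8  0.9] q7 0.07 q1 0.57
  shift [-0.     0.002  0.014] turn [-0.01  0.    0.06]
```

Request:
carry_out --deltas '[[[0,0,0],[0,0,0],-1],[[0,0,0],[0,0,0],-1],[[0,0,0],[0,0,0],-1],[[0,0,0],[0,0,0],-1],[[0,0,0],[0,0,0],-1],[[0,0,0],[0,0,0],-1],[[0.02,0,0],[0,0,0],-1],[[0.03,0,0],[0,0,0],-1],[[0.04,0.001,0],[0,0,0],-1],[[0.04,0.001,0],[0,0,0],-1],[[0.04,0.001,0],[0,0,0],-1],[[0.04,0.001,0],[0,0,0],-1]]'

```text
time: 56.72
ee_pos: [464.2, -183.5, 92.8]
tool_rot: [-3.141, 0.001, 0.004]
ft_force: [-2.1, 0.3, 2.1]
opening: 26.5
```

```bash
python3 - <<'E'
from h import *
go([584.8,-185.6,92],0)
E
```

```text
t 56.7 pos [ 464.2 -183.5   92.8] yaw 0.3 open 26.5 F [-2.1  0.3  2.1] q7 0.05 q1 0.55
  shift [0.804 0.017 0.005] turn [-0.    0.01  0.05]
```

Request:
carry_out --deltas '[[[0.045,0.001,0],[0,0,0],-1],[[0.045,0.001,0],[0,0,0],-1],[[0.045,0.001,0],[0,0,0],-1],[[0.045,0.001,0],[0,0,0],-1],[[0.045,0.001,0],[0,0,0],-1],[[0.045,0.001,0],[0,0,0],-1],[[0.045,0.001,0],[0,0,0],-1],[[0.045,0.001,0],[0,0,0],-1],[[0.045,0.001,0],[0,0,0],-1],[[0.045,0.001,0],[0,0,0],-1],[[0.045,0.001,0],[0,0,0],-1],[[0.045,0.001,0],[0,0,0],-1],[[0.045,0.001,0],[0,0,0],-1],[[0.04,0,0],[0,0,0],-1],[[0.03,0,0],[0,0,0],-1],[[0,0,0],[0,0,0],-1]]'

```text
time: 58.72
ee_pos: [570.5, -185.1, 92.8]
tool_rot: [-3.141, -0.0, 0.005]
ft_force: [0.0, 0.2, 1.2]
opening: 26.6
```

```bash
python3 - <<'E'
from h import *
go([584.8,-185.6,92],0)
E
```

```text
t 58.7 pos [ 570.5 -185.1   92.8] yaw 0.3 open 26.6 F [0.  0.2 1.2] q7 0.01 q1 0.46
  shift [0.096 0.004 0.005] turn [-0.   -0.    0.05]
```

Request:
carry_out --deltas '[[[0.03,0.002,0],[0,0,0],-1],[[0.04,0.002,0],[0,0,0],-1],[[0.035,0,0],[0,0,0],-1],[[0,0,0],[0,0,0],-1],[[0,0,0],[0,0,0],-1],[[0,0,0],[0,0,0],-0.2],[[0,0,0],[0,0,0],0],[[0,0,0],[0,0,0],0.2],[[0,0,0],[0,0,0],0.2]]'

```text
time: 59.85
ee_pos: [587.5, -185.6, 92.7]
tool_rot: [-3.141, -0.001, 0.005]
ft_force: [-0.9, -0.4, 0.2]
opening: 51.4
```

```bash
python3 - <<'E'
from h import *
go([584.8,-185.6,170],0)
E
```

```text
t 59.9 pos [ 587.5 -185.6   92.7] yaw 0.3 open 51.4 F [-0.9 -0.4  0.2] q7 0.0 q1 0.45
  shift [-0.017 -0.    -0.516] turn [-0.   -0.01  0.05]
```

Request:
carry_out --deltas '[[[0,0,-0.05],[0,0,0],0.2],[[0,0,-0.1],[0,0,0],0.2],[[0,0,-0.12],[0,0,0],0.2],[[0,0,-0.12],[0,0,0],0.2],[[0,0,-0.08],[0,0,0],0.2],[[-0.05,0.03,0],[0,0,0],0.2],[[-0.11,0.065,0],[0,0,0],0.2],[[-0.11,0.065,0],[0,0,0],0.2],[[-0.11,0.065,0],[0,0,0],0.2],[[-0.11,0.065,0],[0,0,0],0.2],[[-0.11,0.065,0],[0,0,0],0.2],[[-0.11,0.065,0],[0,0,0],0.2],[[-0.11,0.065,0],[0,0,0],0.2],[[-0.11,0.065,0],[0,0,0],0.2],[[-0.07,0.05,0],[0,0,0],0.2],[[0,0,0],[0,0,0],0.2],[[0,0,0],[0,0,0],0.2]]'

```text
time: 61.98
ee_pos: [425.3, -283.9, 168.3]
tool_rot: [3.141, -0.001, 0.001]
ft_force: [0.2, -0.2, -0.1]
opening: 50.8
```

```bash
python3 - <<'E'
from seg import *
go([428.5,-283,92],0)
S=cam('side'); S0=dict(np.load('s11.npz'))
# have bottles 1,2 moved? compare mouths patches in side view
for u,v in((403.6,166.6),(412,155.4)):
    u,v=int(u),int(v); a=S['pixels'][v-4:v+5,u-5:u+6].astype(int);b=S0['pixels'][v-4:v+5,u-5:u+6].astype(int); print(abs(a-b).mean())
E
```

```text
t 62.0 pos [ 425.3 -283.9  168.3] yaw 0.1 open 50.8 F [ 0.2 -0.2 -0.1] q7 0.34 q1 0.76
  shift [ 0.021 -0.006  0.508] turn [ 0.01 -0.01  0.02]
3.8417508417508417
3.525252525252525
```

Request:
carry_out --deltas '[[[0.015,-0.005,0.05],[0,0,0],0.2],[[0.005,0,0.08],[0,0,0],0.2],[[0,0,0.1],[0,0,0],0.2],[[0,0,0.1],[0,0,0],0.2],[[0,0,0.1],[0,0,0],0.2],[[0,0,0.04],[0,0,0],0.2],[[0,0,0],[0,0,0],0.2],[[0,0,0],[0,0,0],0.2]]'

```text
time: 63.02
ee_pos: [429.4, -281.3, 91.3]
tool_rot: [-3.14, 0.0, 0.004]
ft_force: [-0.4, 0.0, 0.2]
opening: 51.3
```

```bash
python3 - <<'E'
from h import *
go([428.5,-283,92],0)
E
```

```text
t 63.0 pos [ 429.4 -281.3   91.3] yaw 0.3 open 51.3 F [-0.4  0.   0.2] q7 0.27 q1 0.72
  shift [-0.006  0.011 -0.004] turn [-0.02  0.01  0.05]
```

Request:
carry_out --deltas '[[[-0.004,0.01,0],[0,0,0],0.2],[[0,0,0],[0,0,0],-1],[[0,0,0],[0,0,0],-1],[[0,0,0],[0,0,0],-1],[[0,0,0],[0,0,0],-1],[[0,0,0],[0,0,0],-1],[[0,0,0],[0,0,0],-1],[[0.02,0,0],[0,0,0],-1],[[0.03,0,0],[0,0,0],-1],[[0.045,0.001,0],[0,0,0],-1],[[0.045,0.001,0],[0,0,0],-1],[[0.045,0.001,0],[0,0,0],-1],[[0.045,0.001,0],[0,0,0],-1],[[0.045,0.001,0],[0,0,0],-1],[[0.045,0.001,0],[0,0,0],-1],[[0.045,0.001,0],[0,0,0],-1],[[0.045,0.001,0],[0,0,0],-1],[[0.045,0.001,0],[0,0,0],-1],[[0.045,0.001,0],[0,0,0],-1],[[0.045,0.001,0],[0,0,0],-1]]'

```text
time: 65.53
ee_pos: [515.6, -285.1, 92.4]
tool_rot: [-3.141, 0.001, 0.003]
ft_force: [-2.3, 0.1, 3.1]
opening: 26.6
```

```bash
python3 - <<'E'
from h import *
go([580.3,-285.6,92],0)
E
```

```text
t 65.5 pos [ 515.6 -285.1   92.4] yaw 0.2 open 26.6 F [-2.3  0.1  3.1] q7 0.21 q1 0.63
  shift [0.432 0.005 0.002] turn [-0.    0.01  0.04]
```

Request:
carry_out --deltas '[[[0.045,0.001,0],[0,0,0],-1],[[0.045,0.001,0],[0,0,0],-1],[[0.045,0.001,0],[0,0,0],-1],[[0.045,0,0],[0,0,0],-1],[[0.045,0,0],[0,0,0],-1],[[0.045,0,0],[0,0,0],-1],[[0.045,0,0],[0,0,0],-1],[[0.045,0,0],[0,0,0],-1],[[0.03,0,0],[0,0,0],-1],[[0.02,0,0],[0,0,0],-1],[[0,0,0],[0,0,0],-1],[[0,0,0],[0,0,0],-1]]'

```text
time: 67.03
ee_pos: [582.3, -285.3, 92.4]
tool_rot: [-3.141, -0.0, 0.004]
ft_force: [-1.7, -0.4, 3.0]
opening: 27.0
```

```bash
python3 - <<'E'
from h import *
go([580.3,-285.6,92],0)
E
```

```text
t 67.0 pos [ 582.3 -285.3   92.4] yaw 0.2 open 27.0 F [-1.7 -0.4  3. ] q7 0.18 q1 0.57
  shift [-0.013  0.002  0.003] turn [-0.   -0.    0.04]
```

Request:
carry_out --deltas '[[[0,0,0],[0,0,0],-0.2],[[0,0,0],[0,0,0],0],[[0,0,0],[0,0,0],0.2],[[0,0,0],[0,0,0],0.2],[[0,0,-0.05],[0,0,0],0.2],[[0,0,-0.1],[0,0,0],0.2],[[0,0,-0.12],[0,0,0],0.2],[[0,0,-0.12],[0,0,0],0.2],[[0,0,-0.08],[0,0,0],0.2],[[-0.05,0.03,0],[0,0,0],0.2],[[-0.11,0.065,0],[0,0,0],0.2],[[-0.11,0.065,0],[0,0,0],0.2],[[-0.11,0.065,0],[0,0,0],0.2],[[-0.11,0.065,0],[0,0,0],0.2],[[-0.11,0.065,0],[0,0,0],0.2],[[-0.11,0.065,0],[0,0,0],0.2],[[-0.11,0.065,0],[0,0,0],0.2],[[-0.09,0.055,0],[0,0,0],0.2],[[-0.05,0.03,0],[0,0,0],0.2],[[0,0,0],[0,0,0],0.2]]'

```text
time: 69.53
ee_pos: [426.4, -378.6, 167.6]
tool_rot: [3.141, -0.001, 0.0]
ft_force: [0.1, -0.4, -0.5]
opening: 51.0
```

```bash
python3 - <<'E'
from seg import *
go([430,-382,92],0)
S=cam('side'); S0=dict(np.load('s11.npz'))
for u,v in((412,155.4),):
    u,v=int(u),int(v); a=S['pixels'][v-3:v+12,u-6:u+7].astype(int);b=S0['pixels'][v-3:v+12,u-6:u+7].astype(int); print(abs(a-b).mean())
E
```

```text
t 69.5 pos [ 426.4 -378.6  167.6] yaw 0.0 open 51.0 F [ 0.1 -0.4 -0.5] q7 0.48 q1 0.86
  shift [0.024 0.022 0.504] turn [ 0.   -0.01  0.  ]
3.552136752136752
```

Request:
carry_out --deltas '[[[0.015,0.015,0.05],[0,0,0],0.2],[[0.007,0.007,0.08],[0,0,0],0.2],[[0,0,0.1],[0,0,0],0.2],[[0,0,0.1],[0,0,0],0.2],[[0,0,0.1],[0,0,0],0.2],[[0,0,0.04],[0,0,0],0.2],[[0,0,0],[0,0,0],0.2],[[0,0,0],[0,0,0],0.2]]'

```text
time: 70.58
ee_pos: [432.2, -379.5, 90.7]
tool_rot: [-3.139, -0.0, 0.005]
ft_force: [0.3, 0.3, 0.6]
opening: 51.2
```

```bash
python3 - <<'E'
from h import *
go([430,-382,92],0)
E
```

```text
t 70.6 pos [ 432.2 -379.5   90.7] yaw 0.3 open 51.2 F [0.3 0.3 0.6] q7 0.45 q1 0.83
  shift [-0.015  0.017 -0.009] turn [-0.02 -0.    0.05]
```

Request:
carry_out --deltas '[[[-0.012,0.016,-0.005],[0,0,0],0.2],[[0,0,0],[0,0,0],-1],[[0,0,0],[0,0,0],-1],[[0,0,0],[0,0,0],-1],[[0,0,0],[0,0,0],-1],[[0,0,0],[0,0,0],-1],[[0,0,0],[0,0,0],-1],[[0.02,0,0],[0,0,0],-1],[[0.03,0,0],[0,0,0],-1],[[0.045,0.001,0],[0,0,0],-1],[[0.045,0.001,0],[0,0,0],-1],[[0.045,0.001,0],[0,0,0],-1],[[0.045,0.001,0],[0,0,0],-1],[[0.045,0.001,0],[0,0,0],-1],[[0.045,0.001,0],[0,0,0],-1],[[0.045,0.001,0],[0,0,0],-1],[[0.045,0.001,0],[0,0,0],-1],[[0.045,0.001,0],[0,0,0],-1],[[0.045,0.001,0],[0,0,0],-1],[[0.045,0.001,0],[0,0,0],-1]]'

```text
time: 73.08
ee_pos: [516.8, -384.5, 92.8]
tool_rot: [-3.141, 0.0, 0.003]
ft_force: [-2.7, -0.2, 2.2]
opening: 26.6
```

```bash
python3 - <<'E'
from h import *
go([575.8,-385.6,92],0)
E
```

```text
t 73.1 pos [ 516.8 -384.5   92.8] yaw 0.2 open 26.6 F [-2.7 -0.2  2.2] q7 0.38 q1 0.74
  shift [0.393 0.009 0.005] turn [-0.01  0.01  0.04]
```

Request:
carry_out --deltas '[[[0.045,0.001,0],[0,0,0],-1],[[0.045,0.001,0],[0,0,0],-1],[[0.045,0.001,0],[0,0,0],-1],[[0.045,0.001,0],[0,0,0],-1],[[0.045,0.001,0],[0,0,0],-1],[[0.045,0.001,0],[0,0,0],-1],[[0.04,0,0],[0,0,0],-1],[[0.03,0,0],[0,0,0],-1],[[0.015,0,0],[0,0,0],-1],[[0,0,0],[0,0,0],-1],[[0,0,0],[0,0,0],-1]]'

```text
time: 74.45
ee_pos: [574.6, -385.2, 92.8]
tool_rot: [-3.141, -0.0, 0.004]
ft_force: [-1.8, 0.0, 1.9]
opening: 26.4
```

```bash
python3 - <<'E'
from h import *
go([575.8,-385.6,92],0)
E
```

```text
t 74.5 pos [ 574.6 -385.2   92.8] yaw 0.2 open 26.4 F [-1.8  0.   1.9] q7 0.34 q1 0.68
  shift [0.008 0.003 0.005] turn [-0.01 -0.    0.04]
```

Request:
carry_out --deltas '[[[0,0,0],[0,0,0],-0.2],[[0,0,0],[0,0,0],0],[[0,0,0],[0,0,0],0.2],[[0,0,0],[0,0,0],0.2],[[0,0,-0.05],[0,0,0],0.2],[[0,0,-0.1],[0,0,0],0.2],[[0,0,-0.15],[0,0,0],0.2],[[0,0,-0.2],[0,0,0],0.2],[[0,0,-0.2],[0,0,0],0.2],[[0,0,-0.15],[0,0,0],0.2],[[-0.12,0.08,0],[0,0,0],0.2],[[-0.24,0.16,0],[0,0,0],0.2],[[-0.24,0.16,0],[0,0,0],0.2],[[-0.24,0.16,0],[0,0,0],0.2],[[-0.24,0.16,0],[0,0,0],0.2],[[-0.24,0.16,0],[0,0,0],0.2],[[-0.24,0.16,0],[0,0,0],0.2],[[-0.24,0.16,0],[0,0,0],0.2],[[-0.24,0.16,0],[0,0,0],0.2],[[0,0,0],[0,0,0],0.2]]'

```text
time: 76.95
ee_pos: [240.2, -599.2, 223.1]
tool_rot: [-3.139, 0.006, -0.008]
ft_force: [0.0, -0.3, 0.3]
opening: 51.5
```

```bash
python3 - <<'E'
from seg import *
go([180,-640,240],0)
T=cam('top','t20.png');S=cam('side','s20.png'); np.savez('t20.npz',**T);np.savez('s20.npz',**S)
a=cv2.resize(T['pixels'][165:265,180:480,::-1],None,fx=2.66,fy=2.66,interpolation=cv2.INTER_CUBIC)
b=cv2.resize(S['pixels'][135:260,305:430,::-1],None,fx=2.6,fy=2.6,interpolation=cv2.INTER_CUBIC)
c=cv2.resize(S['pixels'][215:315,190:370,::-1],None,fx=2.6,fy=2.6,interpolation=cv2.INTER_CUBIC)
im=np.zeros((600,800,3),np.uint8); im[:266,:798]=a[:266]; im[270:270+b.shape[0],:b.shape[1]]=b; im[270:270+c.shape[0],332:800]=c[:,:468]
cv2.imwrite('pics/v20.png',im)
for x,y in((584.8,-185.6),(580.3,-285.6),(575.8,-385.6)): print('pred mouth top',proj(T,[x,y,115]).round(1), (((proj(T,[x,y,115])-[180,165])+.5)*2.66-.5).round(0))
E
```

```text
t 77.0 pos [ 240.2 -599.2  223.1] yaw -0.5 open 51.5 F [ 0.  -0.3  0.3] q7 1.0 q1 1.24
  shift [-0.4    0.275 -0.111] turn [-0.03  0.07 -0.09]
pred mouth top [392.7 204.5] [567. 106.]
pred mouth top [430.3 206.9] [667. 112.]
pred mouth top [467.8 209.4] [766. 119.]
```

View pics/v20.png

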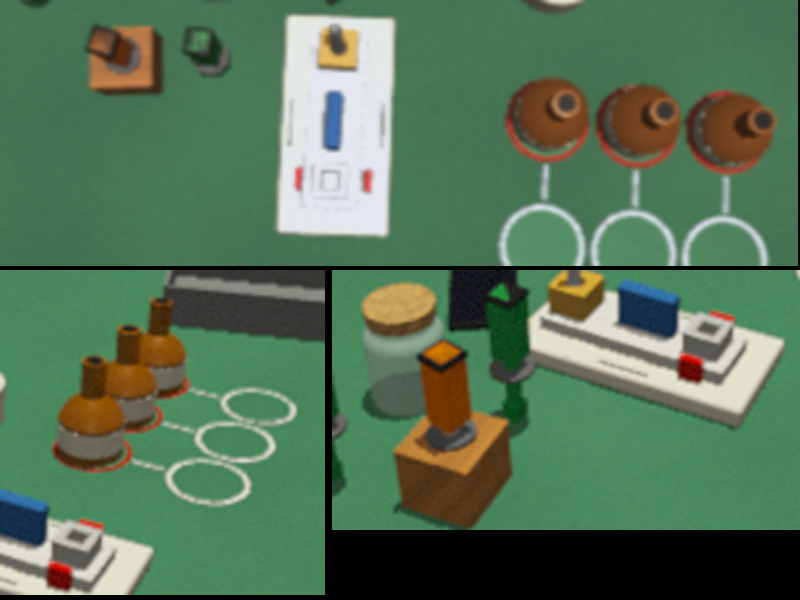

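The last viewed picture shows bottle mouths at (566,103), (663,113), (762,121), within about 4 px of the predicted centres (1.5 image px, about 4 mm). The key is upright, and the plate and screw are square. A short wait, then a numeric recheck before handing in.

Request:
carry_out --deltas '[[[0,0,0],[0,0,0],0.2],[[0,0,0],[0,0,0],0.2],[[0,0,0],[0,0,0],0.2],[[0,0,0],[0,0,0],0.2],[[0,0,0],[0,0,0],0.2],[[0,0,0],[0,0,0],0.2],[[0,0,0],[0,0,0],0.2],[[0,0,0],[0,0,0],0.2],[[0,0,0],[0,0,0],0.2],[[0,0,0],[0,0,0],0.2],[[0,0,0],[0,0,0],0.2],[[0,0,0],[0,0,0],0.2],[[0,0,0],[0,0,0],0.2],[[0,0,0],[0,0,0],0.2],[[0,0,0],[0,0,0],0.2],[[0,0,0],[0,0,0],0.2]]'

```text
time: 79.05
ee_pos: [249.3, -594.1, 223.1]
tool_rot: [-3.136, 0.002, 0.005]
ft_force: [-0.5, 0.0, 0.2]
opening: 51.2
```

```bash
python3 - <<'E'
from seg import *
T0=dict(np.load('t20.npz'));T=cam('top')
d=np.abs(T['pixels'].astype(int)-T0['pixels'].astype(int)).max(2)
print('changed px bottles',(d[185:240,360:480]>50).sum(),'stand/key',(d[165:260,180:340]>50).sum())
g=cv2.cvtColor(T['pixels'],cv2.COLOR_RGB2HSV)
for a,t in zip(((392.4,203.5),(428.9,207.1),(466.2,210.2)),((584.8,-185.6),(580.3,-285.6),(575.8,-385.6))):
    u,v=map(int,np.round(a)); w=g[v-5:v+6,u-5:u+6].astype(int); q=np.argwhere((w[:,:,1]<110)&(w[:,:,2]<130)); p=q.mean(0)[::-1]+[u-5,v-5]
    e=onz(T,*p,115)[:2]-t; print(p.round(1),'err mm',e.round(1))
if (d[185:240,360:480]>50).sum()<40: ctrl.close_job(); print('closed')
E
```

```text
changed px bottles 0 stand/key 4
[392.5 203.5] err mm [2.5 0.5]
[429.9 205.8] err mm [2.9 0.9]
[467.6 209.5] err mm [-0.2  0.4]
the job is handed in; nothing more can be done
closed
```

The job is done and handed in at about 79 s; the hand-in gives no verdict, so the points below are my own checks.

- **Plate and screw:** I lowered the plate gently over the rod until it lay flat on the base between the lugs. The key then drove the screw to its stop: wrist torque rose to about 1 N m, the key had sunk about 4.7 mm, and the screw head stood square to the slab afterwards. I inferred the screw angle from those signs, as no joint reading was available.
- **Key:** It is back upright in its holder.
- **Bottles:** All three were slid by the neck onto red circles of their own. My last measurement put them 0.4 to 3 mm from the circle centres.
- **Bystanders:** I never went near the phone, cork jar or label roll, but I took no final measurement of them.

Two readings disagreed while I worked:

- **Screw's starting turn:** My estimates ranged from about 7.5° to 15°. I used 10°, and the key went in without force.
- **Third bottle:** The two camera views differed by about 7 mm, but the grip and the final check came out fine.

I saw no bottle get knocked aside. Comparing two pictures about 2 s apart just before hand-in showed no changed pixels at the bottles and four at the stand and key.

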